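# Weigh in the brass rings and string them by size

### The job

Book in the brass flute rings by weight: with the pan empty, press the scale's zero key fully down and release it; then weigh the rings in the order of the stock list, from the largest to the smallest - set each one alone on the weighing pan, let go of it, press the record key fully down and release it, and take it off to the upright spindle. In the end every ring is threaded on the spindle in size order, the largest at the bottom. The pan is delicate, so set the rings down without pushing hard on it, and leave everything else on the bench where it is.

Things in the scene. Friction and masses are not known exactly. Their poses are not given: they have to be found in the camera images.
- ring48: one of five sizes of plain brass ring: outer diameter 48 mm, bore 14 mm, 12 mm high, about 170 g, lying flat on the bench at the start (None at the start: not there this time). Origin: the middle of the ring, on its axis, half way up (6 mm above what it lies on); z along its axis (either face may be up, they are alike).
- ring42: one of five sizes of plain brass ring: outer diameter 42 mm, bore 14 mm, 12 mm high, about 125 g, lying flat on the bench at the start (None at the start: not there this time). Origin: the middle of the ring, on its axis, half way up (6 mm above what it lies on); z along its axis (either face may be up, they are alike).
- ring36: one of five sizes of plain brass ring: outer diameter 36 mm, bore 14 mm, 12 mm high, about 88 g, lying flat on the bench at the start (None at the start: not there this time). Origin: the middle of the ring, on its axis, half way up (6 mm above what it lies on); z along its axis (either face may be up, they are alike).
- ring30: one of five sizes of plain brass ring: outer diameter 30 mm, bore 14 mm, 12 mm high, about 56 g, lying flat on the bench at the start (None at the start: not there this time). Origin: the middle of the ring, on its axis, half way up (6 mm above what it lies on); z along its axis (either face may be up, they are alike).
- ring24: one of five sizes of plain brass ring: outer diameter 24 mm, bore 14 mm, 12 mm high, about 30 g, lying flat on the bench at the start (None at the start: not there this time). Origin: the middle of the ring, on its axis, half way up (6 mm above what it lies on); z along its axis (either face may be up, they are alike).
- spindle: fixed stock spindle: a dark steel foot, 64 mm across and 12 mm high, with an upright steel rod 9 mm thick in its middle whose tip (tapered over the last 6 mm) is 78 mm above the bench. Origin: centre of the foot's underside, on the bench; z up along the rod. Rings on it rest on the top of the foot, 12 mm above the bench, and on each other.
- spindle_tip (a point): tip of the spindle's rod, 78 mm above the bench.
- scale: fixed bench scale, grey, 210 mm deep (x), 240 mm wide (y). Origin: on the bench under the middle of its housing; x points from its front edge to its back, y to its left, z up. Low front deck (45 mm high) with a dark display in the middle (its upper edge 57 mm high) and a round white key at each end; behind it the weighing pan.
- pan: the scale's weighing pan: a flat steel plate 130 mm (x) by 200 mm (y), 6 mm thick, centre 35 mm behind the scale's origin, its upper face 72 mm above the bench. Origin: centre of its underside. It is sprung and gives about 1 mm per 3 N, 8 mm at most; 25 N pushed on it by the hand would damage it.
- pan_top (a point): centre of the pan's upper face, 72 mm above the bench.
- zero_key_top (a point): centre of the top of the zero key: the small round key (18 mm across) at the left end of the deck (scale's +y), 61 mm above the bench when up. It moves straight down.
- zero_key (a joint): how far the zero key is down: 0 up, 0.005 m fully down; spring, 1.5 N at the start and 5 N fully down.
- record_key_top (a point): centre of the top of the record key: the larger round key (28 mm across) at the right end of the deck (scale's -y), 61 mm above the bench when up. It moves straight down.
- record_key (a joint): how far the record key is down: 0 up, 0.005 m fully down; spring, 1.5 N at the start and 5 N fully down.
- jar_a: bystander: glass jar with a white lid, 84 mm across, 115 mm high; origin at its foot.
- jar_b: bystander: a second such jar; origin at its foot.
- jar_c: bystander: a smaller jar, 72 mm across, 95 mm high; origin at its foot.
- tape_roll: bystander: a roll of tape lying flat, 90 mm across, 24 mm high; origin under its centre.
- oil_bottle: bystander: a blue bottle with a white cap, 54 mm across, 150 mm high; origin at its foot.
- calliper: bystander: a calliper lying flat, 230 mm long along its x, at most 10 mm high; origin under its middle.
- pencil: bystander: a pencil 8 mm thick and 166 mm long, lying along its x; origin under its middle.
- flute: bystander: a reed flute lying on the bench, 25 mm thick, 590 mm long along its y; origin under its middle.
There are look-alikes about, which are no part of the job. What is shaped like the spindle but purple is not meant.

How it is judged (in metres and radians):
On the way, in this order (a step that is already met when the one before it is completed fails the run):
1. the zero key is fully down while the pan is empty (value of joint zero_key above 0.004 m and contact force between the fingers and pan below 0.05 N and contact force between each of ring48, ring42, ring36, ring30, ring24 and pan below 0.02 N), for 0.1 s.
2. the 48 mm ring, if there is one, lies on the pan, let go, while the record key is fully down (4 mm or more; the ring's middle is then 20.3 mm or more above the top of the key) (contact force between ring48 and pan above 0.08 N and contact force between the fingers and ring48 below 0.05 N and (angle between ring48's own z axis and vertical below 0.12 rad or angle between ring48's own z axis and vertical above 3.02 rad) and z of ring48 in the frame of record_key_top between 0.0203 and 0.0245 m), for 0.1 s.
3. the 42 mm ring, if there is one, lies on the pan, let go, while the record key is fully down (4 mm or more; the ring's middle is then 20.3 mm or more above the top of the key) (contact force between ring42 and pan above 0.08 N and contact force between the fingers and ring42 below 0.05 N and (angle between ring42's own z axis and vertical below 0.12 rad or angle between ring42's own z axis and vertical above 3.02 rad) and z of ring42 in the frame of record_key_top between 0.0203 and 0.0245 m), for 0.1 s.
4. the 36 mm ring, if there is one, lies on the pan, let go, while the record key is fully down (4 mm or more; the ring's middle is then 20.3 mm or more above the top of the key) (contact force between ring36 and pan above 0.08 N and contact force between the fingers and ring36 below 0.05 N and (angle between ring36's own z axis and vertical below 0.12 rad or angle between ring36's own z axis and vertical above 3.02 rad) and z of ring36 in the frame of record_key_top between 0.0203 and 0.0245 m), for 0.1 s.
5. the 30 mm ring, if there is one, lies on the pan, let go, while the record key is fully down (4 mm or more; the ring's middle is then 20.3 mm or more above the top of the key) (contact force between ring30 and pan above 0.08 N and contact force between the fingers and ring30 below 0.05 N and (angle between ring30's own z axis and vertical below 0.12 rad or angle between ring30's own z axis and vertical above 3.02 rad) and z of ring30 in the frame of record_key_top between 0.0203 and 0.0245 m), for 0.1 s.
6. the 24 mm ring, if there is one, lies on the pan, let go, while the record key is fully down (4 mm or more; the ring's middle is then 20.3 mm or more above the top of the key) (contact force between ring24 and pan above 0.08 N and contact force between the fingers and ring24 below 0.05 N and (angle between ring24's own z axis and vertical below 0.12 rad or angle between ring24's own z axis and vertical above 3.02 rad) and z of ring24 in the frame of record_key_top between 0.0203 and 0.0245 m), for 0.1 s.
At the end, for the whole second after the job is handed in: every ring that was on the bench is threaded on the spindle (centre within 5 mm of the rod's axis, flat within 0.12 rad, at rest), each above all larger ones; both keys are up (within 1 mm) (horizontal distance between each of ring48, ring42, ring36, ring30, ring24 and spindle below 0.005 m and height (world z) of ring48 between 0.014 and 0.061 m and linear speed of each of ring48, ring42, ring36, ring30, ring24 below 0.02 m/s and (angle between ring48's own z axis and vertical below 0.12 rad or angle between ring48's own z axis and vertical above 3.02 rad) and height (world z) of ring42 between 0.014 and 0.061 m and (angle between ring42's own z axis and vertical below 0.12 rad or angle between ring42's own z axis and vertical above 3.02 rad) and height (world z) of ring36 between 0.014 and 0.061 m and (angle between ring36's own z axis and vertical below 0.12 rad or angle between ring36's own z axis and vertical above 3.02 rad) and height (world z) of ring30 between 0.014 and 0.061 m and (angle between ring30's own z axis and vertical below 0.12 rad or angle between ring30's own z axis and vertical above 3.02 rad) and height (world z) of ring24 between 0.014 and 0.061 m and (angle between ring24's own z axis and vertical below 0.12 rad or angle between ring24's own z axis and vertical above 3.02 rad) and ((angle between ring48's own z axis and vertical below 0.12 rad and z of ring42 in the frame of ring48 above 0.008 m) or (angle between ring48's own z axis and vertical above 3.02 rad and z of ring42 in the frame of ring48 below -0.008 m)) and ((angle between ring48's own z axis and vertical below 0.12 rad and z of ring36 in the frame of ring48 above 0.008 m) or (angle between ring48's own z axis and vertical above 3.02 rad and z of ring36 in the frame of ring48 below -0.008 m)) and ((angle between ring42's own z axis and vertical below 0.12 rad and z of ring36 in the frame of ring42 above 0.008 m) or (angle between ring42's own z axis and vertical above 3.02 rad and z of ring36 in the frame of ring42 below -0.008 m)) and ((angle between ring48's own z axis and vertical below 0.12 rad and z of ring30 in the frame of ring48 above 0.008 m) or (angle between ring48's own z axis and vertical above 3.02 rad and z of ring30 in the frame of ring48 below -0.008 m)) and ((angle between ring42's own z axis and vertical below 0.12 rad and z of ring30 in the frame of ring42 above 0.008 m) or (angle between ring42's own z axis and vertical above 3.02 rad and z of ring30 in the frame of ring42 below -0.008 m)) and ((angle between ring36's own z axis and vertical below 0.12 rad and z of ring30 in the frame of ring36 above 0.008 m) or (angle between ring36's own z axis and vertical above 3.02 rad and z of ring30 in the frame of ring36 below -0.008 m)) and ((angle between ring48's own z axis and vertical below 0.12 rad and z of ring24 in the frame of ring48 above 0.008 m) or (angle between ring48's own z axis and vertical above 3.02 rad and z of ring24 in the frame of ring48 below -0.008 m)) and ((angle between ring42's own z axis and vertical below 0.12 rad and z of ring24 in the frame of ring42 above 0.008 m) or (angle between ring42's own z axis and vertical above 3.02 rad and z of ring24 in the frame of ring42 below -0.008 m)) and ((angle between ring36's own z axis and vertical below 0.12 rad and z of ring24 in the frame of ring36 above 0.008 m) or (angle between ring36's own z axis and vertical above 3.02 rad and z of ring24 in the frame of ring36 below -0.008 m)) and ((angle between ring30's own z axis and vertical below 0.12 rad and z of ring24 in the frame of ring30 above 0.008 m) or (angle between ring30's own z axis and vertical above 3.02 rad and z of ring24 in the frame of ring30 below -0.008 m)) and value of joint each of zero_key, record_key below 0.001 m); the robot touches nothing.
It fails at once if the hand, or a ring held in it, pushes on the scale's pan with more than 25 N (contact force between any of the arm, the fingers and pan above 25 N or (contact force between ring48 and pan above 25 N and contact force between the fingers and ring48 above 1 N) or (contact force between ring42 and pan above 25 N and contact force between the fingers and ring42 above 1 N) or (contact force between ring36 and pan above 25 N and contact force between the fingers and ring36 above 1 N) or (contact force between ring30 and pan above 25 N and contact force between the fingers and ring30 above 1 N) or (contact force between ring24 and pan above 25 N and contact force between the fingers and ring24 above 1 N)).
It fails at once if the record key is fully down while two rings lie on the pan, or while the hand pushes on the pan (value of joint record_key above 0.004 m and (((contact force between ring48 and pan above 0.08 N or contact force between the fingers and pan above 1 N) and (contact force between any of ring42, ring36, ring30, ring24 and pan above 0.08 N or contact force between the fingers and pan above 1 N)) or ((contact force between ring42 and pan above 0.08 N or contact force between the fingers and pan above 1 N) and (contact force between any of ring36, ring30, ring24 and pan above 0.08 N or contact force between the fingers and pan above 1 N)) or ((contact force between ring36 and pan above 0.08 N or contact force between the fingers and pan above 1 N) and (contact force between any of ring30, ring24 and pan above 0.08 N or contact force between the fingers and pan above 1 N)) or ((contact force between ring30 and pan above 0.08 N or contact force between the fingers and pan above 1 N) and (contact force between ring24 and pan above 0.08 N or contact force between the fingers and pan above 1 N)))).
It fails at once if a jar, the tape, the bottle, the calliper, the pencil or the flute is moved by more than 4 cm (distance of any of jar_a, jar_b, jar_c, tape_roll, oil_bottle, calliper, pencil, flute from where it was at the start of the episode above 0.04 m).
Of ring48, ring42, ring36, ring30, ring24 only 3 to 4 are there at a start; the rules pass over those that are not, and their reading is None.
At some moment in a run one of ring48, ring42, ring36, ring30, ring24 may be knocked a few centimetres aside while the robot is not near it.
Once in a run the grip may slacken for a moment while it holds something.
It also fails if it takes over 210 s, if anything falls off the work surface, if the arm or the gripper's body presses on something with over 40 N, if the wrist force passes 120 N, or if a joint passes its speed limit or range.

### The arm

A 6-joint arm with a two-finger parallel gripper is mounted at the origin on the work surface. World frame = base frame: x ahead of the robot, y to its left, z up, the work surface at z = 0. Lengths are in mm, angles in rad, forces in N, time in s.
With the tool pointing down it reaches from about 300 to 775 mm from the base axis. Payload 14.6 kg.
Tool frame: the origin (TCP) lies on the centre line of the jaws, within the pads' length; the fingertips stand ahead of it and the grasp point (between the pads) is the TCP (manip.tip_reach is the z of the fingertips in the tool frame, in mm); z points along the fingers, y is the direction in which the jaws open and shut (so a half turn about z gives the same grasp; the last joint's range is limited). The gripper opens to 94 mm and grips with 3 to 60 N. Pads are 16 mm wide; open, the fingers measure 119 mm over their backs; the gripper's body (75 mm by 177 mm) begins 78 mm behind the grasp point.
Start: joints at [-1.188, 0.3, 1.521, -0, 1.321, -0.067], TCP at [239.124, -495.287, 224.446] pointing down, gripper open.
Joint ranges: [-3.03, 3.03], [-0.79, 2.21], [0.23, 2.52], [-1.04, 4.18], [0, 3.07], [-2.55, 2.55]. Speed limits (rad/s): [2.22, 2.22, 2.57, 3.14, 3.14, 3.14].

### API

Orientations are given as [roll, pitch, yaw] about the fixed x, y, z axes, in that order (R = Rz(yaw) Ry(pitch) Rx(roll)).
In Python, from cell import manip, camera, search_frame, masks_of, tip_of gives the robot as it stands.
- The arm moves only by the tool send_rows, never from a script. Its argument "plan" is a list of rows, each an object with "travel": the shift along the tool's x, y, z in mm, a list of three; "delta_rot": the turn, a rotation vector about the tool's x, y, z in degrees, a list of three; "fingers": the gripper's target within -1 to 1 (shut at 1, half-way at 0, fully open at -1). In form: [{"travel": [dx, dy, dz], "delta_rot": [wx, wy, wz], "fingers": fingers}, ...]. A call has 1 to 20 rows; each row shifts and turns the commanded pose from where the row before left it, along the tool's axes as they then stand; what a row does not reach is not made up. A row lasts 1/8 s, in which the tool goes at most 62.5 mm and 10.7 degrees, less where a joint would pass 70% of its speed; a pose out of reach is approached as far as the arm can. A call is refused whole if a number of a shift passes 62.5 or a number of a turn 10.7, either way. A call with a gripper value outside its range is refused whole. The fingers move at their own pace and stop on an object; "grip_force" is the grip in N (left out, the last holds). Time passes only in rows, so rows that do not move let the fingers close. It gives the time, the measured TCP pose, the force and the opening at its end, in the units of the state.
- manip.read_state(): the state, without advancing time (a new reading comes with each control period).
- camera(name): name is "scene" or "top" or "wrist"; returns a dict with "color" (400x640x3 uint8, red, green, blue), "z_map" (400x640 float32, mm along the optical axis (not along the pixel's ray), 0 where there is no reading), "fov_y" (degrees; the focal length in pixels is half the picture's height over the tangent of half this angle, whatever the lens; pixels are square), "cx", "cy" (the principal point, pixels), "world_from_camera" (4x4, takes a point from camera to world coordinates); the wrist camera has in their place "tool_from_camera" (4x4, takes a point from camera to tool coordinates, whose origin is the TCP and whose axes are the flange's). Camera axes: x right, y up, looking along -z (the intrinsics and any distortion apply to the point x, -y, -z); pixel columns grow to the right and rows downward; lengths in mm; the calibration is good to about 2 mm. A picture is of the moment at which its call begins: read the wrist's pose just before it.
- manip.sign_off(): hands the job in, once; it reports no verdict.
Trained networks look in the newest picture that a camera, given by its name, has taken for a name from the list of things; names that differ only in an ending like _2 or _b are one class to them, and where a whole thing is asked for, a point or a joint stands for the part that bears it (a point fixed in the world has none). Each returns a list of dicts, best first, with "confidence" (0 to 1); they miss things now and then, are a little off and sometimes report something else, mostly with a low value. They report only what shows in the picture. A call takes as long as a camera call. They do not tell look-alikes from the thing itself.
- search_frame(name, camera): "at" ([x, y, z] in mm, in the coordinates of the camera as it stood for that picture, good to about 4 mm: the middle of the surface that is visible of it).
- masks_of(name, camera): "region" (400x640 bool, what is visible of it).
- tip_of(name, camera): "at" ([x, y, z] in mm, in the coordinates of the camera as it stood for that picture, good to about 4 mm: a listed point, or the origin of a listed thing).
The state is a dict: "clock": time; "joints": joint angles; "qd": joint speeds; "effort": joint torques, N m; "eef_pos": TCP position; "eef_rot": TCP orientation; "wrist_force": force on the tool from outside, world axes, zero at the start; "moment": the same for the moment, N m; "finger_gap": finger opening in mm.
Only numpy, scipy, OpenCV 4.12 (cv2) and the standard library are available. Lean on these libraries where they do the work, as an engineer would, in place of code of your own. Each camera call takes 0.05 s, during which the arm holds its last target. There are 200 camera calls.

## Working session

There is one attempt and no reset: what is moved stays moved. The work goes in short steps, Python scripts to look and compute and a tool call to move; the robot and the scene stay as the last step left them, time stands still between calls to the robot, and variables do not carry over. Pictures are saved under pics/ and viewed, about 12 in all and at most 16, crops included, and the job is handed in when it is done.

Besides the shell and the picture viewer there is one more tool, called after "Call:" by a JSON object that holds its "name" and its "arguments", one argument or row to a line. send_rows: Moves the arm, as the interface text tells. Its arguments: {"type":"object","properties":{"plan":{"type":"array"},"grip_force":{"type":"number"}},"required":["plan"]}

```bash
ls; mkdir -p pics; cat > h.py <<'E'
import numpy as np, cv2
from cell import manip, camera, search_frame, masks_of, tip_of
from scipy.spatial.transform import Rotation as R
def T_tool(s=None):
    s=s or manip.read_state(); T=np.eye(4); T[:3,:3]=R.from_euler('xyz',s['eef_rot']).as_matrix(); T[:3,3]=s['eef_pos']; return T
def shot(name):
    s=manip.read_state(); c=camera(name)
    c['W']=c['world_from_camera'] if name!='wrist' else T_tool(s)@c['tool_from_camera']
    c['f']=200/np.tan(np.radians(c['fov_y'])/2); return c
def cloud(c):
    v,u=np.mgrid[:400,:640]; z=c['z_map']
    P=np.stack([(u-c['cx'])*z/c['f'],-(v-c['cy'])*z/c['f'],-z,np.ones_like(z)],-1)
    return (P@c['W'].T)[...,:3]
def tow(c,p): return (c['W']@np.append(p,1))[:3]
def pix(c,p):
    q=np.linalg.inv(c['W'])@np.append(p,1); return c['cx']+c['f']*q[0]/-q[2], c['cy']-c['f']*q[1]/-q[2]
def save(c,n): cv2.imwrite(f'pics/{n}.png',c['color'][...,::-1])
E
python3 - <<'E'
from h import *
print(manip.read_state()); print(getattr(manip,'tip_reach',None))
np.set_printoptions(precision=1,suppress=True)
for cam in ('top','scene'):
    c=shot(cam); save(c,cam); print(cam,{k:c[k] for k in c if k not in('color','z_map')})
    for n in ['ring48','ring42','ring36','ring30','ring24','spindle','scale','pan_top','zero_key_top','record_key_top','spindle_tip','jar_a','tape_roll','oil_bottle']:
        try: print(n,[(round(d['confidence'],2),tow(c,d['at'])) for d in tip_of(n,cam)][:5])
        except Exception as e: print(n,e)
E
```

```text
pics
{'clock': 0.0, 'joints': array([-1.18759199e+00,  3.00488925e-01,  1.52157224e+00, -9.40779630e-06,
        1.32069053e+00, -6.66078083e-02]), 'qd': array([-0.00041256, -0.00111601, -0.0021698 , -0.00073444,  0.00157988,
        0.0006685 ]), 'effort': array([ 3.03469724e-04, -5.31807554e+01, -3.52737808e+01,  7.08454801e-02,
        2.44062074e-02, -9.88723309e-05]), 'eef_pos': array([ 239.04122794, -495.07619911,  223.88027844]), 'eef_rot': array([-3.14043557e+00, -6.80521066e-05,  4.49814439e-01]), 'wrist_force': array([-0.58672353,  0.84209327,  0.32018236]), 'moment': array([-0.03322546,  0.02117944,  0.00173713]), 'finger_gap': 94.01133658271586}
19.0
top {'fov_y': 49.856730429114315, 'cx': 313.952640359485, 'cy': 191.37080281686295, 'world_from_camera': array([[   0. ,    1. ,   -0.1,  431.9],
       [  -1. ,    0. ,    0. ,  -68.7],
       [   0. ,    0.1,    1. , 1221.3],
       [   0. ,    0. ,    0. ,    1. ]]), 'W': array([[   0. ,    1. ,   -0.1,  431.9],
       [  -1. ,    0. ,    0. ,  -68.7],
       [   0. ,    0.1,    1. , 1221.3],
       [   0. ,    0. ,    0. 
[... 3132 characters left out ...]
   7.7]))]
spindle [(0.81, array([ 354.9, -385.2,    1.4])), (0.6, array([ 565.2, -306.3,    1.7]))]
scale [(0.7, array([551. , 207.2,  -0.8])), (0.66, array([455.3, 269.4,  60.8]))]
pan_top [(0.73, array([588.9, 214.2,  72.7]))]
zero_key_top [(0.52, array([ 700.6, -393.1,    2.1])), (0.43, array([457.5, 267.4,  57.9]))]
record_key_top [(0.47, array([502.8, 110.2,  61.2]))]
spindle_tip [(0.82, array([ 349.9, -382.7,   81.4])), (0.8, array([ 567.5, -308.3,   78.4]))]
jar_a [(0.84, array([ 737.7, -268.3,    1.6])), (0.64, array([ 626.7, -503.8,    2.3])), (0.63, array([ 698.9, -393.7,    2.3]))]
tape_roll [(0.6, array([ 510.6, -478.6,    0.8]))]
oil_bottle [(0.9, array([739.7,  26.7,   3. ]))]
```

```bash
python3 - <<'E'
from h import *
np.set_printoptions(precision=1,suppress=True)
c=shot('top'); P=cloud(c); col=c['color'].astype(int)
hsv=cv2.cvtColor(c['color'],cv2.COLOR_RGB2HSV)
for p in [(438,-325),(448,-74),(584,-177),(451,-203)]:
    m=(np.hypot(P[...,0]-p[0],P[...,1]-p[1])<32)&(P[...,2]>7)&(P[...,2]<20)
    q=P[m]; lo,hi=q.min(0),q.max(0); print(p,pix(c,[*p,10]),'n',m.sum(),'center',(lo+hi)/2,'ext',hi-lo,'z',np.median(q[:,2]), 'hsv',np.median(hsv[m],0),'diaA',np.sqrt(4/np.pi*(m.sum()*(1211/c['f'])**2)))
for n in ['spindle','scale','zero_key_top','record_key_top']:
    for d in masks_of(n,'top')[:3]:
        m=d['region']; print(n,d['confidence'],m.sum(),np.median(P[m],0),np.median(hsv[m],0),np.argwhere(m).mean(0)[::-1])
# pan: z~72
m=(abs(P[...,2]-72)<4)&(P[...,1]>60)&(P[...,0]>400)
r=cv2.minAreaRect(P[m][:,:2].astype(np.float32)); print('pan',r,m.sum(),np.median(P[m][:,2]))
E
```

```text
(438, -325) (np.float64(404.2206415424321), np.float64(251.16442136425022)) n 111 center [ 436.  -332.9   11.8] ext [33.6 40.2  8.9] z 12.359275280274233 hsv [ 20. 165. 106.] diaA 33.456778977140374
(448, -74) (np.float64(314.33014620847615), np.float64(246.19779337120286)) n 67 center [452.9 -75.9  11.8] ext [41.9 27.9  9.5] z 12.108569192117557 hsv [ 20. 157. 108.] diaA 25.993217408488583
(584, -177) (np.float64(351.33837758104806), np.float64(198.4302787181956)) n 200 center [ 585.3 -173.    13. ] ext [46.5 45.6 11.3] z 11.852349775686207 hsv [ 20. 167. 104.] diaA 44.90943959693007
(451, -203) (np.float64(360.5096174205928), np.float64(245.810848943228)) n 40 center [ 451.8 -201.4   13.5] ext [19.5 23.1 11.6] z 11.905265258655959 hsv [ 19.  150.5 105. ] diaA 20.08411195403128
spindle 0.96 393 [ 564.7 -303.2   12.2] [114.  27.  49.] [396.7 205.3]
spindle 0.9 422 [ 356.7 -378.6   12. ] [139. 164.  91.] [424.8 281.8]
spindle 0.7 987 [ 728.2 -260.7  113.6] [ 24.   9. 134.] [385.9 140.8]
scale 0.6 6765 [545.7 203.5  69. ] [120.   7.  93.] [212.1 207.5]
scale 0.15 36 [444.2 -70.3  12.5] [ 20. 160. 108.] [313.2 247.5]
pan ((621.6170654296875, 430.8072814941406), (310.4096984863281, 599.7503662109375), 13.154247283935547) 3644 72.47656553632066
```

View pics/top.png

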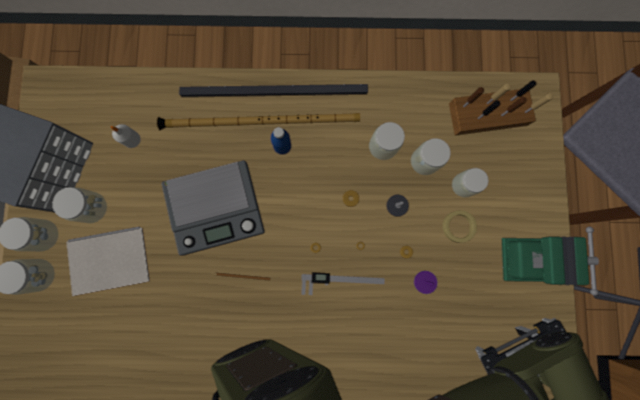

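View pics/scene.png

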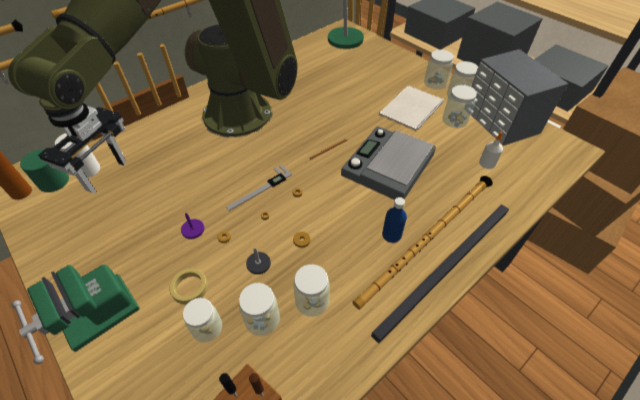

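Candidates (top view):
- Rings: (351,198) about 48 mm, (406,251) about 36 mm, (317,247) about 30 mm, (361,245) about 24 mm. The tape roll at (459,227) and jar lids are not rings.
- Spindles: dark at (397,205) is the one meant; purple at (426,282) is the look-alike.
- Keys: zero (small) at (189,241), record (larger) at (248,226).

Next I move to a view over the rings.

Call:
{"name": "send_rows", "arguments": {
  "plan": [
    {"travel": [0,0,-20],"delta_rot": [0,0,8.6],"fingers": -1},
    {"travel": [0,0,-20],"delta_rot": [0,0,8.6],"fingers": -1},
    {"travel": [0,0,-20],"delta_rot": [0,0,8.57],"fingers": -1},
    {"travel": [30,-35,-4],"delta_rot": [0,0,0],"fingers": -1},
    {"travel": [30,-35,-4],"delta_rot": [0,0,0],"fingers": -1},
    {"travel": [30,-35,-4],"delta_rot": [0,0,0],"fingers": -1},
    {"travel": [30,-35,-4],"delta_rot": [0,0,0],"fingers": -1},
    {"travel": [30,-35,0],"delta_rot": [0,0,0],"fingers": -1},
    {"travel": [30,-35,0],"delta_rot": [0,0,0],"fingers": -1},
    {"travel": [30,-25,0],"delta_rot": [0,0,0],"fingers": -1},
    {"travel": [10,-10,0],"delta_rot": [0,0,0],"fingers": -1},
    {"travel": [0,0,0],"delta_rot": [0,0,0],"fingers": -1}
  ]
}}

```text
clock: 3.25
eef_pos: [459.1, -250.2, 300.3]
eef_rot: [-3.141, 0.0, 0.001]
wrist_force: [-0.3, -0.2, -0.1]
finger_gap: 94.2
```

```bash
python3 - <<'E'
from h import *
np.set_printoptions(precision=1,suppress=True)
s=manip.read_state();print(s['eef_pos'],s['eef_rot'])
c=shot('wrist'); save(c,'w1'); print(c['tool_from_camera'],c['f'])
for n in ['ring36','spindle','spindle_tip']: print(n,[(round(d['confidence'],2),tow(c,d['at'])) for d in tip_of(n,'wrist')][:5])
E
```

```text
[ 459.1 -250.2  300.3] [-3.1  0.   0. ]
[[   0.     1.     0.3   76.1]
 [   1.    -0.    -0.     0.5]
 [   0.     0.3   -1.  -159.8]
 [   0.     0.     0.     1. ]] 355.64244517088025
ring36 [(0.67, array([442.5, -77.8,   4.9])), (0.64, array([ 435.6, -331.2,    4.1])), (0.61, array([ 452.6, -205. ,    9.8])), (0.55, array([ 587.1, -174.7,    3.6]))]
spindle [(0.93, array([ 566.5, -309.5,    1.4])), (0.72, array([ 351.6, -385.6,   -1.8]))]
spindle_tip [(0.74, array([ 567.4, -316.5,   75.2]))]
```

View pics/w1.png

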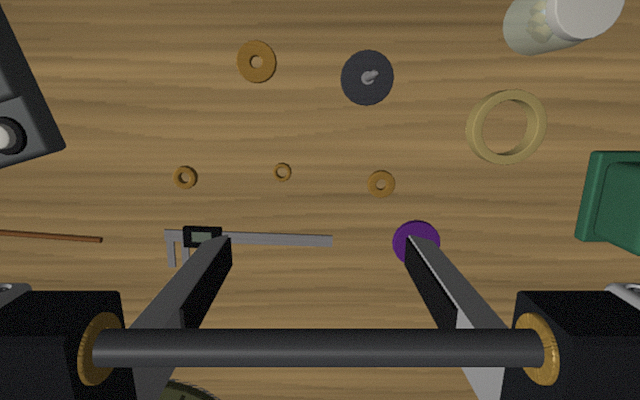

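```bash
cat >> h.py <<'E'
def ringfit(c,P,p,zt=12,rad=32):
    "circle through the top face of a ring near p (top face height zt)"
    hsv=cv2.cvtColor(c['color'],cv2.COLOR_RGB2HSV)
    v,u=np.mgrid[:400,:640]
    # rays cut with the plane z=zt: colour edges are finer than depth
    D=np.stack([(u-c['cx'])/c['f'],-(v-c['cy'])/c['f'],-np.ones(u.shape)],-1)@c['W'][:3,:3].T
    o=c['W'][:3,3]; Q=o+D*((zt-o[2])/D[...,2])[...,None]
    m=(np.hypot(Q[...,0]-p[0],Q[...,1]-p[1])<rad)&(abs(P[...,2]-zt)<4)
    q=Q[m][:,:2].astype(np.float32)
    (x,y),r=cv2.minEnclosingCircle(q); px=np.linalg.norm(o-[x,y,zt])/c['f']
    return x,y,2*r+px*.5,np.sqrt(4/np.pi*np.sum(m)*px*px+14**2),np.median(P[m][:,2]),q.mean(0)
E
python3 - <<'E'
from h import *
np.set_printoptions(precision=1,suppress=True)
c=shot('wrist');P=cloud(c)
for p in [(587,-175),(436,-331),(443,-76),(452,-203)]: print(ringfit(c,P,p))
for zl,zh in [(9,15),(30,60),(60,80)]:
    m=(np.hypot(P[...,0]-567,P[...,1]+306)<40)&(P[...,2]>zl)&(P[...,2]<zh); print(zl,m.sum(),P[m].mean(0),cv2.minEnclosingCircle(P[m][:,:2].astype(np.float32)))
m=np.hypot(P[...,0]-450,P[...,1]+140)<25; print('bench z',np.median(P[m][:,2]))
E
```

```text
(585.0077514648438, -176.35494995117188, np.float64(48.19875978404267), np.float64(52.72693983756823), np.float64(11.375677112861183), array([ 585.3, -176.4], dtype=float32))
(437.52947998046875, -331.0259704589844, np.float64(36.35727619211078), np.float64(35.71758364023772), np.float64(11.213672442111317), array([ 437.8, -331.3], dtype=float32))
(445.7777099609375, -78.5186538696289, np.float64(30.727443350830438), np.float64(31.797872816413104), np.float64(11.170881921021135), array([445.8, -78.5], dtype=float32))
(452.96490478515625, -203.37191772460938, np.float64(24.1507746545419), np.float64(24.053761331786763), np.float64(11.00467512399581), array([ 452.9, -203.5], dtype=float32))
9 2170 [ 567.5 -307.9   11.4] ((567.3788452148438, -308.2863464355469), 31.767242431640625)
30 35 [ 565.9 -305.4   44.9] ((567.1640014648438, -307.86151123046875), 4.373953819274902)
60 76 [ 566.8 -307.6   72.6] ((567.3377685546875, -308.44903564453125), 4.498041152954102)
bench z -0.5595814441261382
```

Call:
{"name": "send_rows", "arguments": {
  "plan": [
    {"travel": [0,-45,0],"delta_rot": [0,0,0],"fingers": -1},
    {"travel": [0,-45,0],"delta_rot": [0,0,0],"fingers": 1},
    {"travel": [0,-45,0],"delta_rot": [0,0,0],"fingers": 1},
    {"travel": [0,-45,0],"delta_rot": [0,0,0],"fingers": 1},
    {"travel": [0,-45,0],"delta_rot": [0,0,0],"fingers": 1},
    {"travel": [0,-45,0],"delta_rot": [0,0,0],"fingers": 1},
    {"travel": [0,-45,0],"delta_rot": [0,0,0],"fingers": 1},
    {"travel": [0,-45,0],"delta_rot": [0,0,0],"fingers": 1},
    {"travel": [0,-45,0],"delta_rot": [0,0,0],"fingers": 1},
    {"travel": [0,-40,0],"delta_rot": [0,0,0],"fingers": 1},
    {"travel": [0,-20,0],"delta_rot": [0,0,0],"fingers": 1},
    {"travel": [0,0,0],"delta_rot": [0,0,0],"fingers": 1}
  ]
}}

```text
clock: 5.0
eef_pos: [459.1, 215.0, 300.3]
eef_rot: [3.142, 0.0, 0.001]
wrist_force: [-0.1, -0.0, 0.5]
finger_gap: 0.4
```

```bash
python3 - <<'E'
from h import *
np.set_printoptions(precision=1,suppress=True)
s=manip.read_state();print(s['eef_pos'],s['eef_rot'])
c=shot('wrist'); save(c,'w2');P=cloud(c)
for n in ['zero_key_top','record_key_top','pan_top']: print(n,[(round(d['confidence'],2),tow(c,d['at'])) for d in tip_of(n,'wrist')][:5])
hsv=cv2.cvtColor(c['color'],cv2.COLOR_RGB2HSV)
m=(abs(P[...,2]-61)<6)&(hsv[...,2]>110)&(hsv[...,1]<60)
n,l,st,ce=cv2.connectedComponentsWithStats(m.astype(np.uint8))
for i in range(1,n):
    if st[i,4]>40: q=P[l==i]; print(ce[i],st[i,4],q.mean(0),cv2.minEnclosingCircle(q[:,:2].astype(np.float32)))
m=(abs(P[...,2]-72)<3)&(np.hypot(P[...,0]-587,P[...,1]-214)<150); print('pan',cv2.minAreaRect(P[m][:,:2].astype(np.float32)),np.median(P[m][:,2]))
E
```

```text
[459.1 215.  300.3] [3.1 0.  0. ]
zero_key_top [(0.46, array([456.3, 262.5,  60.8]))]
record_key_top [(0.59, array([502.7, 106.5,  60.3]))]
pan_top [(0.71, array([580.3, 217.6,  71.1]))]
[413.4 136.3] 474 [501.9 108.5  59.1] ((501.4758605957031, 107.99530029296875), 13.67191219329834)
[274.  176.1] 167 [456.5 264.9  59.1] ((456.21051025390625, 265.0940246582031), 8.652451515197754)
pan ((584.7327270507812, 216.70111083984375), (129.81707763671875, 199.75698852539062), 16.03715705871582) 71.41010325622614
```

View pics/w2.png

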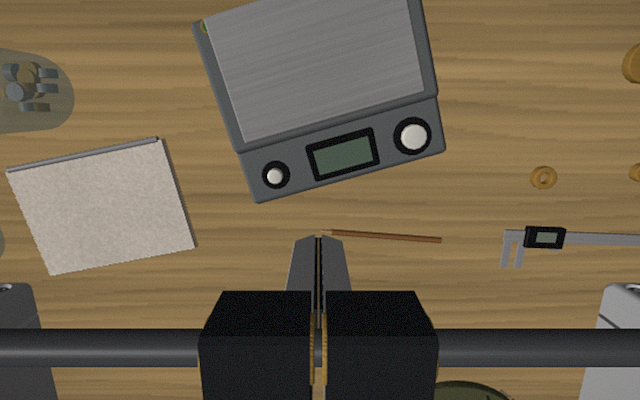

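Call:
{"name": "send_rows", "arguments": {
  "plan": [
    {"travel": [-1.5,-25,40],"delta_rot": [0,0,0],"fingers": 1},
    {"travel": [-1.4,-25,40],"delta_rot": [0,0,0],"fingers": 1},
    {"travel": [0,0,50],"delta_rot": [0,0,0],"fingers": 1},
    {"travel": [0,0,45],"delta_rot": [0,0,0],"fingers": 1},
    {"travel": [0,0,30],"delta_rot": [0,0,0],"fingers": 1},
    {"travel": [0,0,10],"delta_rot": [0,0,0],"fingers": 1},
    {"travel": [0,0,5],"delta_rot": [0,0,0],"fingers": 1},
    {"travel": [0,0,3],"delta_rot": [0,0,0],"fingers": 1},
    {"travel": [0,0,1],"delta_rot": [0,0,0],"fingers": 1},
    {"travel": [0,0,0.8],"delta_rot": [0,0,0],"fingers": 1},
    {"travel": [0,0,0],"delta_rot": [0,0,0],"fingers": 1},
    {"travel": [0,0,0],"delta_rot": [0,0,0],"fingers": 1}
  ]
}}

```text
clock: 6.7
eef_pos: [456.5, 264.9, 76.0]
eef_rot: [-3.141, -0.001, 0.0]
wrist_force: [3.5, -0.6, 3.4]
finger_gap: 0.0
```

Call:
{"name": "send_rows", "arguments": {
  "plan": [
    {"travel": [0,0,0.6],"delta_rot": [0,0,0],"fingers": 1},
    {"travel": [0,0,0.6],"delta_rot": [0,0,0],"fingers": 1},
    {"travel": [0,0,0],"delta_rot": [0,0,0],"fingers": 1},
    {"travel": [0,0,0],"delta_rot": [0,0,0],"fingers": 1}
  ]
}}

```text
clock: 7.2
eef_pos: [456.3, 264.9, 74.6]
eef_rot: [-3.141, -0.0, 0.0]
wrist_force: [3.8, 0.3, 4.3]
finger_gap: 0.1
```

```bash
python3 - <<'E'
from h import *
for i in range(4):
    s=manip.read_state(); print(s['eef_pos'],s['wrist_force']); c=camera('wrist')
E
```

```text
[456.31116613 264.85121636  74.5518346 ] [3.75317526 0.25167311 4.2554089 ]
[456.2955249  264.82305557  74.53730768] [4.13940576 0.61858084 5.01738198]
[456.28923883 264.82874978  74.53967397] [4.38192887 0.81518819 4.31551253]
[456.25552545 264.82787351  74.50149747] [3.83489485 1.42305515 4.32598766]
```

Call:
{"name": "send_rows", "arguments": {
  "plan": [
    {"travel": [0,0,0.6],"delta_rot": [0,0,0],"fingers": 1},
    {"travel": [0,0,0.4],"delta_rot": [0,0,0],"fingers": 1},
    {"travel": [0,0,0],"delta_rot": [0,0,0],"fingers": 1},
    {"travel": [0,0,0],"delta_rot": [0,0,0],"fingers": 1}
  ]
}}

```text
clock: 7.9
eef_pos: [456.3, 264.8, 74.1]
eef_rot: [-3.141, -0.0, 0.0]
wrist_force: [-0.1, -0.3, 13.3]
finger_gap: 0.3
```

Call:
{"name": "send_rows", "arguments": {
  "plan": [
    {"travel": [0,0,-50],"delta_rot": [0,0,0],"fingers": 1},
    {"travel": [0,0,-50],"delta_rot": [0,0,0],"fingers": 1},
    {"travel": [11.7,40,0],"delta_rot": [0,0,0],"fingers": 1},
    {"travel": [11.7,40,0],"delta_rot": [0,0,0],"fingers": 1},
    {"travel": [11.7,40,0],"delta_rot": [0,0,0],"fingers": 1},
    {"travel": [11.7,40,0],"delta_rot": [0,0,0],"fingers": 0},
    {"travel": [11.7,40,0],"delta_rot": [0,0,0],"fingers": -0.3},
    {"travel": [11.7,40,0],"delta_rot": [0,0,0],"fingers": -0.6},
    {"travel": [11.7,40,0],"delta_rot": [0,0,0],"fingers": -0.6},
    {"travel": [11.7,40,0],"delta_rot": [0,0,0],"fingers": -0.6},
    {"travel": [11.7,40,0],"delta_rot": [0,0,0],"fingers": -0.6},
    {"travel": [11.7,40,0],"delta_rot": [0,0,0],"fingers": -0.6},
    {"travel": [11.7,41.2,0],"delta_rot": [0,0,0],"fingers": -0.6},
    {"travel": [0,0,0],"delta_rot": [0,0,0],"fingers": -0.6}
  ]
}}

```text
clock: 9.65
eef_pos: [584.2, -178.4, 171.9]
eef_rot: [-3.14, 0.003, -0.003]
wrist_force: [-0.0, 0.4, -0.2]
finger_gap: 75.1
```

```bash
python3 - <<'E'
from h import *
np.set_printoptions(precision=1,suppress=True)
s=manip.read_state();print(s['eef_pos'],s['eef_rot'],s['finger_gap'])
c=shot('wrist'); save(c,'w3');P=cloud(c)
print([(round(d['confidence'],2),tow(c,d['at'])) for d in tip_of('ring48','wrist')])
print(ringfit(c,P,(585,-176))); print(pix(c,(585,-176,12)))
for zl,zh in [(9,15),(60,85)]:
    m=(np.hypot(P[...,0]-567,P[...,1]+308)<40)&(P[...,2]>zl)&(P[...,2]<zh); print(zl,m.sum(),P[m].mean(0) if m.any() else '')
E
```

```text
[ 584.2 -178.4  171.9] [-3.1  0.  -0. ] 75.09465385166958
[(0.69, array([ 585.4, -171.4,    3.8])), (0.64, array([442. , -77.3,   2.9])), (0.64, array([ 451.1, -205.4,    6.5])), (0.44, array([ 432.7, -329.4,    4.3]))]
(586.1871948242188, -176.33262634277344, np.float64(48.130827476472604), np.float64(46.836228536890054), np.float64(11.387789240355488), array([ 586.5, -176.3], dtype=float32))
(np.float64(315.0402391807428), np.float64(189.18290965492736))
9 3084 [ 569.6 -306.7   11.4]
60 197 [ 568.8 -306.9   70.5]
```

Call:
{"name": "send_rows", "arguments": {
  "grip_force": 30,
  "plan": [
    {"travel": [0.5,0,40],"delta_rot": [0,0,0],"fingers": -0.6},
    {"travel": [0,0,45],"delta_rot": [0,0,0],"fingers": -0.6},
    {"travel": [0,0,40],"delta_rot": [0,0,0],"fingers": -0.6},
    {"travel": [0,0,20],"delta_rot": [0,0,0],"fingers": -0.6},
    {"travel": [0,0,7],"delta_rot": [0,0,0],"fingers": -0.6},
    {"travel": [0,0,0],"delta_rot": [0,0,0],"fingers": -0.6},
    {"travel": [0,0,0],"delta_rot": [0,0,0],"fingers": 1},
    {"travel": [0,0,0],"delta_rot": [0,0,0],"fingers": 1},
    {"travel": [0,0,0],"delta_rot": [0,0,0],"fingers": 1},
    {"travel": [0,0,0],"delta_rot": [0,0,0],"fingers": 1}
  ]
}}

```text
clock: 11.0
eef_pos: [585.6, -176.6, 21.9]
eef_rot: [3.141, -0.001, 0.0]
wrist_force: [-1.0, 0.3, 4.8]
finger_gap: 47.1
```

Call:
{"name": "send_rows", "arguments": {
  "plan": [
    {"travel": [0,0,-30],"delta_rot": [0,0,0],"fingers": 1},
    {"travel": [0,0,-50],"delta_rot": [0,0,0],"fingers": 1},
    {"travel": [0,0,-50],"delta_rot": [0,0,0],"fingers": 1},
    {"travel": [1.2,-35,0],"delta_rot": [0,0,0],"fingers": 1},
    {"travel": [1.2,-40,0],"delta_rot": [0,0,0],"fingers": 1},
    {"travel": [1.2,-40,0],"delta_rot": [0,0,0],"fingers": 1},
    {"travel": [1.2,-40,0],"delta_rot": [0,0,0],"fingers": 1},
    {"travel": [1.2,-40,0],"delta_rot": [0,0,0],"fingers": 1},
    {"travel": [1.2,-40,0],"delta_rot": [0,0,0],"fingers": 1},
    {"travel": [1.2,-40,0],"delta_rot": [0,0,0],"fingers": 1},
    {"travel": [1.2,-40,0],"delta_rot": [0,0,0],"fingers": 1},
    {"travel": [1.2,-30,0],"delta_rot": [0,0,0],"fingers": 1},
    {"travel": [0.6,-9.5,0],"delta_rot": [0,0,0],"fingers": 1},
    {"travel": [0,0,25],"delta_rot": [0,0,0],"fingers": 1},
    {"travel": [0,0,20],"delta_rot": [0,0,0],"fingers": 1},
    {"travel": [0,0,8],"delta_rot": [0,0,0],"fingers": 1},
    {"travel": [0,0,0],"delta_rot": [0,0,0],"fingers": 1},
    {"travel": [0,0,0],"delta_rot": [0,0,0],"fingers": 1}
  ]
}}

```text
clock: 13.25
eef_pos: [597.2, 177.9, 99.4]
eef_rot: [-3.141, -0.001, -0.0]
wrist_force: [-0.1, 0.9, -1.6]
finger_gap: 47.4
```

```bash
python3 - <<'E'
from h import *
s=manip.read_state();print(s['eef_pos'],s['wrist_force'],s['finger_gap'])
c=shot('wrist'); save(c,'w4')
E
```

```text
[597.20730082 177.90603435  99.35861398] [-0.11528222  0.85669872 -1.5592014 ] 47.41122808761739
```

View pics/w4.png

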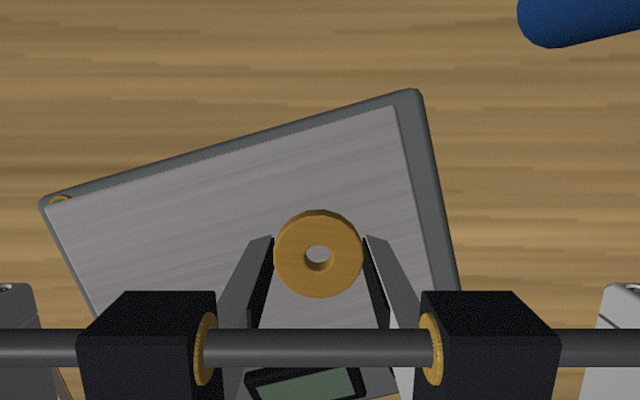

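Call:
{"name": "send_rows", "arguments": {
  "plan": [
    {"travel": [0,0,3],"delta_rot": [0,0,0],"fingers": 1},
    {"travel": [0,0,1.2],"delta_rot": [0,0,0],"fingers": 1},
    {"travel": [0,0,0.6],"delta_rot": [0,0,0],"fingers": 1},
    {"travel": [0,0,0],"delta_rot": [0,0,0],"fingers": 1},
    {"travel": [0,0,0],"delta_rot": [0,0,0],"fingers": 1}
  ]
}}

```text
clock: 13.92
eef_pos: [596.8, 178.0, 93.7]
eef_rot: [-3.142, -0.0, 0.0]
wrist_force: [-0.2, 0.2, -0.9]
finger_gap: 47.0
```

Call:
{"name": "send_rows", "arguments": {
  "plan": [
    {"travel": [0,0,0],"delta_rot": [0,0,0],"fingers": 0.2},
    {"travel": [0,0,0],"delta_rot": [0,0,0],"fingers": -0.4},
    {"travel": [0,0,0],"delta_rot": [0,0,0],"fingers": -0.4},
    {"travel": [0,0,-15],"delta_rot": [0,0,0],"fingers": -0.4},
    {"travel": [0,0,-25],"delta_rot": [0,0,0],"fingers": -0.4},
    {"travel": [-32,23.4,0],"delta_rot": [0,0,0],"fingers": 1},
    {"travel": [-32,23.4,0],"delta_rot": [0,0,0],"fingers": 1},
    {"travel": [-31.3,23.2,0],"delta_rot": [0,0,0],"fingers": 1},
    {"travel": [0,0,0],"delta_rot": [0,0,0],"fingers": 1},
    {"travel": [0,0,30],"delta_rot": [0,0,0],"fingers": 1},
    {"travel": [0,0,20],"delta_rot": [0,0,0],"fingers": 1},
    {"travel": [0,0,5],"delta_rot": [0,0,0],"fingers": 1},
    {"travel": [0,0,2],"delta_rot": [0,0,0],"fingers": 1},
    {"travel": [0,0,1.5],"delta_rot": [0,0,0],"fingers": 1},
    {"travel": [0,0,1],"delta_rot": [0,0,0],"fingers": 1},
    {"travel": [0,0,0.5],"delta_rot": [0,0,0],"fingers": 1},
    {"travel": [0,0,0],"delta_rot": [0,0,0],"fingers": 1},
    {"travel": [0,0,0],"delta_rot": [0,0,0],"fingers": 1}
  ]
}}

```text
clock: 16.18
eef_pos: [502.0, 108.3, 74.3]
eef_rot: [-3.141, -0.002, 0.0]
wrist_force: [0.5, 4.2, 6.2]
finger_gap: 0.7
```

Call:
{"name": "send_rows", "arguments": {
  "plan": [
    {"travel": [0,0,0.5],"delta_rot": [0,0,0],"fingers": 1},
    {"travel": [0,0,0.2],"delta_rot": [0,0,0],"fingers": 1},
    {"travel": [0,0,0],"delta_rot": [0,0,0],"fingers": 1},
    {"travel": [0,0,0],"delta_rot": [0,0,0],"fingers": 1}
  ]
}}

```text
clock: 16.68
eef_pos: [502.1, 108.3, 74.1]
eef_rot: [-3.141, -0.002, 0.0]
wrist_force: [-2.6, 2.1, 13.6]
finger_gap: 0.3
```

Call:
{"name": "send_rows", "arguments": {
  "plan": [
    {"travel": [0,0,-20],"delta_rot": [0,0,0],"fingers": 1},
    {"travel": [0,0,-40],"delta_rot": [0,0,0],"fingers": 1},
    {"travel": [31.6,-23.3,0],"delta_rot": [0,0,0],"fingers": -0.6},
    {"travel": [31.6,-23.3,0],"delta_rot": [0,0,0],"fingers": -0.6},
    {"travel": [31.6,-23.3,0],"delta_rot": [0,0,0],"fingers": -0.6},
    {"travel": [0,0,0],"delta_rot": [0,0,0],"fingers": -0.6},
    {"travel": [0,0,0],"delta_rot": [0,0,0],"fingers": -0.6}
  ]
}}

```text
clock: 17.55
eef_pos: [595.7, 177.5, 132.4]
eef_rot: [3.141, 0.001, 0.0]
wrist_force: [-0.4, 0.3, 0.2]
finger_gap: 47.0
```

```bash
python3 - <<'E'
from h import *
s=manip.read_state();print(s['eef_pos'],s['wrist_force'],s['finger_gap'])
c=shot('wrist'); save(c,'w5'); P=cloud(c); print(ringfit(c,P,(597,178),84)); 
c=shot('top'); save(c,'t2')
print([(round(d['confidence'],2),np.round(tow(c,d['at']))) for d in tip_of('ring48','top')])
E
```

```text
[595.71337432 177.48036763 132.42916677] [-0.44850618  0.26208574  0.21164669] 46.99727591147766
(597.7557373046875, 177.76910400390625, np.float64(47.89109105344743), np.float64(46.05230722058072), np.float64(82.88996819863208), array([598.21  , 177.8517], dtype=float32))
[(0.56, array([ 439., -333.,    1.])), (0.56, array([450., -76.,   4.]))]
```

Call:
{"name": "send_rows", "arguments": {
  "plan": [
    {"travel": [0.7,0,0],"delta_rot": [0,0,0],"fingers": -0.6},
    {"travel": [0,0,0],"delta_rot": [0,0,0],"fingers": -0.6},
    {"travel": [0,0,20],"delta_rot": [0,0,0],"fingers": -0.6},
    {"travel": [0,0,14],"delta_rot": [0,0,0],"fingers": -0.6},
    {"travel": [0,0,5],"delta_rot": [0,0,0],"fingers": -0.6},
    {"travel": [0,0,0],"delta_rot": [0,0,0],"fingers": -0.6},
    {"travel": [0,0,0],"delta_rot": [0,0,0],"fingers": 1},
    {"travel": [0,0,0],"delta_rot": [0,0,0],"fingers": 1},
    {"travel": [0,0,0],"delta_rot": [0,0,0],"fingers": 1},
    {"travel": [0,0,0],"delta_rot": [0,0,0],"fingers": 1}
  ]
}}

```text
clock: 18.95
eef_pos: [597.1, 178.0, 94.1]
eef_rot: [-3.142, -0.0, 0.0]
wrist_force: [-0.2, 0.5, 0.3]
finger_gap: 47.0
```

Call:
{"name": "send_rows", "arguments": {
  "plan": [
    {"travel": [0,0,-16],"delta_rot": [0,0,0],"fingers": 1},
    {"travel": [0,0,-40],"delta_rot": [0,0,0],"fingers": 1},
    {"travel": [-2.5,35,0],"delta_rot": [0,0,0],"fingers": 1},
    {"travel": [-2.5,40,0],"delta_rot": [0,0,0],"fingers": 1},
    {"travel": [-2.5,45,0],"delta_rot": [0,0,0],"fingers": 1},
    {"travel": [-2.5,45,0],"delta_rot": [0,0,0],"fingers": 1},
    {"travel": [-2.5,45,0],"delta_rot": [0,0,0],"fingers": 1},
    {"travel": [-2.5,45,0],"delta_rot": [0,0,0],"fingers": 1},
    {"travel": [-2.5,45,0],"delta_rot": [0,0,0],"fingers": 1},
    {"travel": [-2.5,45,0],"delta_rot": [0,0,0],"fingers": 1},
    {"travel": [-2.5,45,0],"delta_rot": [0,0,0],"fingers": 1},
    {"travel": [-2.5,40,0],"delta_rot": [0,0,0],"fingers": 1},
    {"travel": [-2.5,35,0],"delta_rot": [0,0,0],"fingers": 1},
    {"travel": [-2.2,21,0],"delta_rot": [0,0,0],"fingers": 1},
    {"travel": [0,0,0],"delta_rot": [0,0,0],"fingers": 1},
    {"travel": [0,0,0],"delta_rot": [0,0,0],"fingers": 1}
  ]
}}

```text
clock: 20.95
eef_pos: [567.5, -307.1, 150.1]
eef_rot: [-3.141, 0.0, 0.001]
wrist_force: [0.4, 0.7, -1.2]
finger_gap: 47.0
```

```bash
python3 - <<'E'
from h import *
s=manip.read_state();print(s['eef_pos'],s['wrist_force'],s['finger_gap'])
c=shot('wrist'); save(c,'w6'); P=cloud(c)
t=s['eef_pos']; zt=t[2]-22.7+12
print('ring',zt,ringfit(c,P,t[:2],zt)); 
for zl,zh in [(9,15),(20,60),(60,85)]:
    m=(np.hypot(P[...,0]-567,P[...,1]+308)<40)&(P[...,2]>zl)&(P[...,2]<zh); print(zl,m.sum(),P[m].mean(0) if m.any() else '')
c2=shot('top'); Q=cloud(c2); save(c2,'t3')
cv2.imwrite('pics/w6b.png',cv2.resize(np.hstack([c['color'][150:350,200:440]]),None,fx=3,fy=3)[...,::-1])
E
```

```text
[ 567.53133521 -307.10911245  150.13207713] [ 0.36575033  0.67268986 -1.16236642] 46.95342849057732
ring 139.4320771344585 (575.0830688476562, -307.1222229003906, np.float64(61.81333288917801), np.float64(46.56842628471263), np.float64(138.78976388884286), array([ 568.9694 , -307.35233], dtype=float32))
9 3010 [ 574.63198456 -308.96364288   11.48686808]
20 141 [ 570.56870022 -308.76488317   40.95301559]
60 6 [ 571.30817347 -308.70012269   61.10540548]
```

View pics/w6b.png

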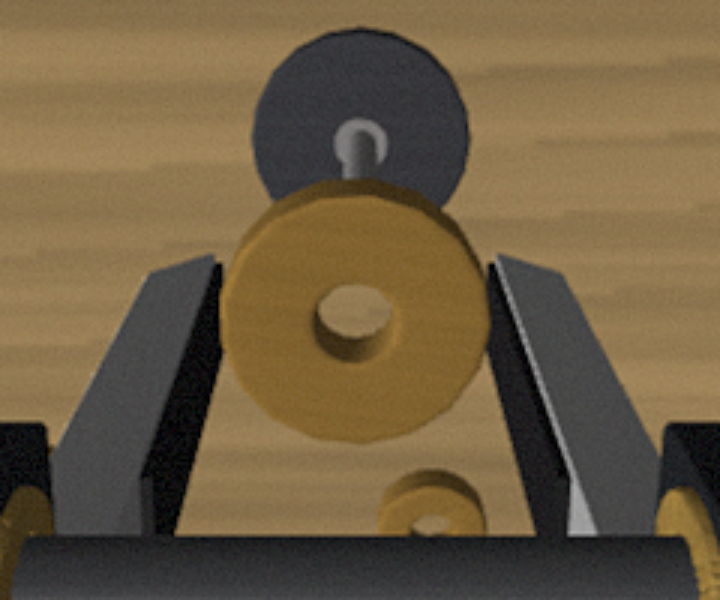

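```bash
cat >> h.py <<'E'
from scipy.optimize import least_squares
def plane(c,uv,z):
    uv=np.asarray(uv,float); D=np.stack([(uv[:,0]-c['cx'])/c['f'],-(uv[:,1]-c['cy'])/c['f'],-np.ones(len(uv))],-1)@c['W'][:3,:3].T
    o=c['W'][:3,3]; return (o+D*((z-o[2])/D[:,2])[:,None])[:,:2]
def hullfit(c,m,z,r,keep=lambda q:np.ones(len(q),bool)):
    "circle of known radius on the outer outline of mask m at height z"
    cs,_=cv2.findContours(m.astype(np.uint8),cv2.RETR_EXTERNAL,cv2.CHAIN_APPROX_NONE)
    k=max(cs,key=len)[:,0]; q=plane(c,k,z); q=q[keep(q)]
    f=least_squares(lambda p:np.hypot(q[:,0]-p[0],q[:,1]-p[1])-p[2],[*q.mean(0),r],loss='soft_l1',f_scale=.5)
    return f.x,np.sqrt(np.mean(f.fun**2)),len(q)
def foot(c,P):
    m=(np.hypot(P[...,0]-568,P[...,1]+308)<40)&(P[...,2]>9)&(P[...,2]<14.5)
    m=cv2.morphologyEx(m.astype(np.uint8),cv2.MORPH_CLOSE,np.ones((5,5)))
    return hullfit(c,m,12,32)
def heldring(c,P,t,off,r):
    "top face of the ring in the jaws; bottom at TCP z - off"
    zt=t[2]-off+12; hsv=cv2.cvtColor(c['color'],cv2.COLOR_RGB2HSV)
    m=(abs(P[...,2]-zt)<3)&(abs(hsv[...,0].astype(int)-20)<6)&(hsv[...,1]>110)&(np.hypot(P[...,0]-t[0],P[...,1]-t[1])<r+6)
    return hullfit(c,m,zt,r)
E
python3 - <<'E'
from h import *
np.set_printoptions(precision=2,suppress=True)
s=manip.read_state();c=shot('wrist');P=cloud(c);t=s['eef_pos'];print(t)
print('ring',heldring(c,P,t,22.7,24)); 
m=(np.hypot(P[...,0]-568,P[...,1]+308)<40)&(P[...,2]>9)&(P[...,2]<14.5)
print('foot',hullfit(c,m,12,32,lambda q:q[:,0]>570))
c=shot('top');P=cloud(c)
m=(np.hypot(P[...,0]-440,P[...,1]+140)<40);print(np.median(P[m],0))
E
```

```text
[ 567.64 -307.    150.15]
ring (array([ 568.11, -307.3 ,   23.26]), np.float64(0.2508827643803229), 254)
foot (array([ 567.84, -308.88,   30.92]), np.float64(8.48308840302248), 114)
[ 430.29 -151.56  494.66]
```

```bash
python3 - <<'E'
from h import *
np.set_printoptions(precision=2,suppress=True)
c=shot('wrist');P=cloud(c)
m=(np.hypot(P[...,0]-568,P[...,1]+308)<40)&(P[...,2]>9)&(P[...,2]<14.5)
for k in (570,578): print('foot',hullfit(c,m,12,32,lambda q:(q[:,0]>k)&(np.hypot(q[:,0]-567.5,q[:,1]+308.3)>28)))
E
```

```text
foot (array([ 568.  , -308.72,   30.98]), np.float64(0.2829901177919857), 97)
foot (array([ 567.88, -308.68,   31.08]), np.float64(0.26580832335965826), 79)
```

Call:
{"name": "send_rows", "arguments": {
  "plan": [
    {"travel": [0,1.4,20],"delta_rot": [0,0,0],"fingers": 1},
    {"travel": [0,0,20],"delta_rot": [0,0,0],"fingers": 1},
    {"travel": [0,0,6],"delta_rot": [0,0,0],"fingers": 1},
    {"travel": [0,0,6],"delta_rot": [0,0,0],"fingers": 1},
    {"travel": [0,0,4],"delta_rot": [0,0,0],"fingers": 1},
    {"travel": [0,0,0],"delta_rot": [0,0,0],"fingers": 1},
    {"travel": [0,0,0],"delta_rot": [0,0,0],"fingers": 1}
  ]
}}

```text
clock: 22.08
eef_pos: [567.5, -309.6, 94.4]
eef_rot: [3.141, -0.001, 0.0]
wrist_force: [-0.0, -0.5, -1.4]
finger_gap: 47.4
```

Call:
{"name": "send_rows", "arguments": {
  "plan": [
    {"travel": [0,0,12],"delta_rot": [0,0,0],"fingers": 1},
    {"travel": [0,0,15],"delta_rot": [0,0,0],"fingers": 1},
    {"travel": [0,0,15],"delta_rot": [0,0,0],"fingers": 1},
    {"travel": [0,0,12],"delta_rot": [0,0,0],"fingers": 1},
    {"travel": [0,0,4],"delta_rot": [0,0,0],"fingers": 1},
    {"travel": [0,0,0],"delta_rot": [0,0,0],"fingers": 1},
    {"travel": [0,0,0],"delta_rot": [0,0,0],"fingers": 1}
  ]
}}

```text
clock: 22.95
eef_pos: [567.6, -309.6, 36.4]
eef_rot: [3.141, -0.001, 0.0]
wrist_force: [0.1, 0.1, -1.8]
finger_gap: 47.2
```

Call:
{"name": "send_rows", "arguments": {
  "plan": [
    {"travel": [0,0,1],"delta_rot": [0,0,0],"fingers": 1},
    {"travel": [0,0,0],"delta_rot": [0,0,0],"fingers": 0.2},
    {"travel": [0,0,0],"delta_rot": [0,0,0],"fingers": -0.4},
    {"travel": [0,0,0],"delta_rot": [0,0,0],"fingers": -0.4},
    {"travel": [0,0,-15],"delta_rot": [0,0,0],"fingers": -0.4},
    {"travel": [0,0,-40],"delta_rot": [0,0,0],"fingers": -0.4},
    {"travel": [0,0,-50],"delta_rot": [0,0,0],"fingers": -0.4},
    {"travel": [0,0,-30],"delta_rot": [0,0,0],"fingers": -0.4},
    {"travel": [-40,6,0],"delta_rot": [0,0,0],"fingers": -0.4},
    {"travel": [-45,8,0],"delta_rot": [0,0,0],"fingers": -0.4},
    {"travel": [-45,8,0],"delta_rot": [0,0,0],"fingers": -0.4},
    {"travel": [0,0,0],"delta_rot": [0,0,0],"fingers": -0.4},
    {"travel": [0,0,0],"delta_rot": [0,0,0],"fingers": -0.4}
  ]
}}

```text
clock: 24.58
eef_pos: [437.9, -331.7, 171.0]
eef_rot: [3.141, -0.001, -0.0]
wrist_force: [-0.2, -0.3, -0.6]
finger_gap: 65.8
```

```bash
python3 - <<'E'
from h import *
np.set_printoptions(precision=2,suppress=True)
s=manip.read_state();print(s['eef_pos'],s['wrist_force'],s['finger_gap'])
c=shot('wrist'); save(c,'w7'); P=cloud(c)
print([(round(d['confidence'],2),np.round(tow(c,d['at']))) for d in tip_of('ring48','wrist')])
print('36',ringfit(c,P,(437.5,-331))); print('48',ringfit(c,P,(567.5,-308),24,28))
E
```

```text
[ 437.88 -331.67  171.  ] [-0.15 -0.29 -0.59] 65.77446902866701
[(0.96, array([ 437., -331.,    5.])), (0.96, array([442., -79.,   6.])), (0.95, array([ 566., -308.,   14.])), (0.67, array([ 452., -205.,    9.]))]
36 (437.5197448730469, -331.8789978027344, np.float64(36.149313364179584), np.float64(35.125224648325265), np.float64(11.326874258858481), array([ 437.68, -332.07], dtype=float32))
48 (566.38720703125, -309.6689147949219, np.float64(47.89779886242418), np.float64(52.2942567877768), np.float64(23.381432770013703), array([ 566.1 , -309.99], dtype=float32))
```

View pics/w7.png

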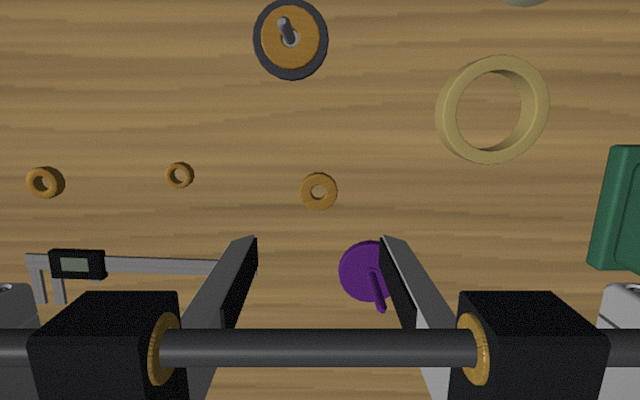

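Call:
{"name": "send_rows", "arguments": {
  "plan": [
    {"travel": [0,0,40],"delta_rot": [0,0,0],"fingers": -0.3},
    {"travel": [0,0,45],"delta_rot": [0,0,0],"fingers": -0.3},
    {"travel": [0,0,40],"delta_rot": [0,0,0],"fingers": -0.3},
    {"travel": [0,0,19],"delta_rot": [0,0,0],"fingers": -0.3},
    {"travel": [0,0,5.5],"delta_rot": [0,0,0],"fingers": -0.3},
    {"travel": [0,0,0],"delta_rot": [0,0,0],"fingers": -0.3},
    {"travel": [0,0,0],"delta_rot": [0,0,0],"fingers": 1},
    {"travel": [0,0,0],"delta_rot": [0,0,0],"fingers": 1},
    {"travel": [0,0,0],"delta_rot": [0,0,0],"fingers": 1},
    {"travel": [0,0,0],"delta_rot": [0,0,0],"fingers": 1}
  ]
}}

```text
clock: 25.92
eef_pos: [437.5, -331.7, 21.0]
eef_rot: [3.141, -0.001, 0.0]
wrist_force: [-0.5, 0.7, 6.2]
finger_gap: 35.6
```

Call:
{"name": "send_rows", "arguments": {
  "plan": [
    {"travel": [0,0,-30],"delta_rot": [0,0,0],"fingers": 1},
    {"travel": [0,0,-50],"delta_rot": [0,0,0],"fingers": 1},
    {"travel": [0,0,-50],"delta_rot": [0,0,0],"fingers": 1},
    {"travel": [12,-35,0],"delta_rot": [0,0,0],"fingers": 1},
    {"travel": [13,-42,0],"delta_rot": [0,0,0],"fingers": 1},
    {"travel": [13,-42,0],"delta_rot": [0,0,0],"fingers": 1},
    {"travel": [13,-42,0],"delta_rot": [0,0,0],"fingers": 1},
    {"travel": [13,-42,0],"delta_rot": [0,0,0],"fingers": 1},
    {"travel": [13,-42,0],"delta_rot": [0,0,0],"fingers": 1},
    {"travel": [13,-42,0],"delta_rot": [0,0,0],"fingers": 1},
    {"travel": [13,-42,0],"delta_rot": [0,0,0],"fingers": 1},
    {"travel": [13,-42,0],"delta_rot": [0,0,0],"fingers": 1},
    {"travel": [13,-42,0],"delta_rot": [0,0,0],"fingers": 1},
    {"travel": [13,-42,0],"delta_rot": [0,0,0],"fingers": 1},
    {"travel": [13,-40,0],"delta_rot": [0,0,0],"fingers": 1},
    {"travel": [4.5,-14.7,15],"delta_rot": [0,0,0],"fingers": 1},
    {"travel": [0,0,25],"delta_rot": [0,0,0],"fingers": 1},
    {"travel": [0,0,13],"delta_rot": [0,0,0],"fingers": 1},
    {"travel": [0,0,0],"delta_rot": [0,0,0],"fingers": 1}
  ]
}}

```text
clock: 28.3
eef_pos: [596.3, 177.5, 96.4]
eef_rot: [3.141, 0.002, -0.001]
wrist_force: [-0.2, 0.6, -0.5]
finger_gap: 35.5
```

```bash
python3 - <<'E'
from h import *
np.set_printoptions(precision=2,suppress=True)
s=manip.read_state();c=shot('wrist'); P=cloud(c);t=s['eef_pos'];print(t,s['wrist_force'],s['finger_gap'])
save(c,'w8')
print('ring',heldring(c,P,t,21.5,18)); 
E
```

```text
[596.32 177.47  96.4 ] [-0.24  0.64 -0.51] 35.54629473849962
ring (array([596.43, 177.11,  17.43]), np.float64(0.271371136161894), 191)
```

Call:
{"name": "send_rows", "arguments": {
  "plan": [
    {"travel": [0,0,2],"delta_rot": [0,0,0],"fingers": 1},
    {"travel": [0,0,1],"delta_rot": [0,0,0],"fingers": 1},
    {"travel": [0,0,0],"delta_rot": [0,0,0],"fingers": 1},
    {"travel": [0,0,0],"delta_rot": [0,0,0],"fingers": 1}
  ]
}}

```text
clock: 28.85
eef_pos: [596.9, 178.2, 94.6]
eef_rot: [-3.142, -0.0, -0.0]
wrist_force: [0.7, -0.7, -1.5]
finger_gap: 35.3
```

Call:
{"name": "send_rows", "arguments": {
  "plan": [
    {"travel": [0,0,1.2],"delta_rot": [0,0,0],"fingers": 1},
    {"travel": [0,0,0],"delta_rot": [0,0,0],"fingers": 1},
    {"travel": [0,0,0],"delta_rot": [0,0,0],"fingers": 0.2},
    {"travel": [0,0,0],"delta_rot": [0,0,0],"fingers": -0.2},
    {"travel": [0,0,0],"delta_rot": [0,0,0],"fingers": -0.2},
    {"travel": [0,0,-15],"delta_rot": [0,0,0],"fingers": -0.2},
    {"travel": [0,0,-25],"delta_rot": [0,0,0],"fingers": -0.2},
    {"travel": [-32,23.4,0],"delta_rot": [0,0,0],"fingers": 1},
    {"travel": [-32,23.4,0],"delta_rot": [0,0,0],"fingers": 1},
    {"travel": [-31.2,23.2,0],"delta_rot": [0,0,0],"fingers": 1},
    {"travel": [0,0,0],"delta_rot": [0,0,0],"fingers": 1},
    {"travel": [0,0,30],"delta_rot": [0,0,0],"fingers": 1},
    {"travel": [0,0,20],"delta_rot": [0,0,0],"fingers": 1},
    {"travel": [0,0,5],"delta_rot": [0,0,0],"fingers": 1},
    {"travel": [0,0,2],"delta_rot": [0,0,0],"fingers": 1},
    {"travel": [0,0,1.5],"delta_rot": [0,0,0],"fingers": 1},
    {"travel": [0,0,1.1],"delta_rot": [0,0,0],"fingers": 1},
    {"travel": [0,0,0.5],"delta_rot": [0,0,0],"fingers": 1},
    {"travel": [0,0,0],"delta_rot": [0,0,0],"fingers": 1},
    {"travel": [0,0,0],"delta_rot": [0,0,0],"fingers": 1}
  ]
}}

```text
clock: 31.35
eef_pos: [502.2, 108.5, 74.2]
eef_rot: [-3.141, -0.002, 0.0]
wrist_force: [-2.8, 2.6, 10.8]
finger_gap: 0.5
```

```bash
python3 - <<'E'
from h import *
np.set_printoptions(precision=2,suppress=True)
for i in range(2):
    s=manip.read_state();print(s['eef_pos'],s['wrist_force']); c=shot('wrist');P=cloud(c)
print(ringfit(c,P,(597,178),84))
E
```

```text
[502.15 108.46  74.16] [-2.84  2.63 10.75]
[502.16 108.48  74.14] [-2.24  2.23 10.58]
(595.6198120117188, 176.48313903808594, np.float64(36.59187893972503), np.float64(42.38006000853315), np.float64(83.13863776327281), array([595.98, 176.77], dtype=float32))
```

Call:
{"name": "send_rows", "arguments": {
  "plan": [
    {"travel": [0,0,-20],"delta_rot": [0,0,0],"fingers": 1},
    {"travel": [0,0,-40],"delta_rot": [0,0,0],"fingers": 1},
    {"travel": [31.6,-23.3,0],"delta_rot": [0,0,0],"fingers": -0.4},
    {"travel": [31.6,-23.3,0],"delta_rot": [0,0,0],"fingers": -0.4},
    {"travel": [31.4,-23.3,0],"delta_rot": [0,0,0],"fingers": -0.4},
    {"travel": [0,0,0],"delta_rot": [0,0,0],"fingers": -0.4},
    {"travel": [0,0,0],"delta_rot": [0,0,0],"fingers": -0.4}
  ]
}}

```text
clock: 32.33
eef_pos: [595.8, 177.7, 132.8]
eef_rot: [3.141, 0.001, -0.0]
wrist_force: [0.3, 0.4, -1.3]
finger_gap: 46.7
```

```bash
python3 - <<'E'
from h import *
s=manip.read_state();print(s['eef_pos'],s['wrist_force'],s['finger_gap'])
c=shot('wrist'); P=cloud(c); print(ringfit(c,P,(597,178),84)); 
E
```

```text
[595.75484094 177.73039271 132.82552255] [ 0.32473082  0.36928268 -1.33392502] 46.70446185656412
(597.020263671875, 177.90753173828125, np.float64(35.952088172868265), np.float64(34.67824116630007), np.float64(83.10965681713192), array([597.3461 , 177.96678], dtype=float32))
```

Call:
{"name": "send_rows", "arguments": {
  "plan": [
    {"travel": [0.3,0,0],"delta_rot": [0,0,0],"fingers": -0.4},
    {"travel": [0,0,20],"delta_rot": [0,0,0],"fingers": -0.4},
    {"travel": [0,0,14],"delta_rot": [0,0,0],"fingers": -0.4},
    {"travel": [0,0,5.5],"delta_rot": [0,0,0],"fingers": -0.4},
    {"travel": [0,0,0],"delta_rot": [0,0,0],"fingers": -0.4},
    {"travel": [0,0,0],"delta_rot": [0,0,0],"fingers": 1},
    {"travel": [0,0,0],"delta_rot": [0,0,0],"fingers": 1},
    {"travel": [0,0,0],"delta_rot": [0,0,0],"fingers": 1},
    {"travel": [0,0,0],"delta_rot": [0,0,0],"fingers": 1}
  ]
}}

```text
clock: 33.5
eef_pos: [596.6, 178.1, 93.8]
eef_rot: [-3.142, -0.0, 0.0]
wrist_force: [0.2, -0.2, -0.2]
finger_gap: 35.2
```

Call:
{"name": "send_rows", "arguments": {
  "plan": [
    {"travel": [0,0,-16],"delta_rot": [0,0,0],"fingers": 1},
    {"travel": [0,0,-40],"delta_rot": [0,0,0],"fingers": 1},
    {"travel": [-2.5,35,0],"delta_rot": [0,0,0],"fingers": 1},
    {"travel": [-2.5,40,0],"delta_rot": [0,0,0],"fingers": 1},
    {"travel": [-2.5,45,0],"delta_rot": [0,0,0],"fingers": 1},
    {"travel": [-2.5,45,0],"delta_rot": [0,0,0],"fingers": 1},
    {"travel": [-2.5,45,0],"delta_rot": [0,0,0],"fingers": 1},
    {"travel": [-2.5,45,0],"delta_rot": [0,0,0],"fingers": 1},
    {"travel": [-2.5,45,0],"delta_rot": [0,0,0],"fingers": 1},
    {"travel": [-2.5,45,0],"delta_rot": [0,0,0],"fingers": 1},
    {"travel": [-2.5,45,0],"delta_rot": [0,0,0],"fingers": 1},
    {"travel": [-2.5,40,0],"delta_rot": [0,0,0],"fingers": 1},
    {"travel": [-2.5,35,0],"delta_rot": [0,0,0],"fingers": 1},
    {"travel": [-1.2,21.6,0],"delta_rot": [0,0,0],"fingers": 1},
    {"travel": [0,0,0],"delta_rot": [0,0,0],"fingers": 1},
    {"travel": [0,0,0],"delta_rot": [0,0,0],"fingers": 1},
    {"travel": [0,0,0],"delta_rot": [0,0,0],"fingers": 1},
    {"travel": [0,0,0],"delta_rot": [0,0,0],"fingers": 1}
  ]
}}

```text
clock: 35.75
eef_pos: [568.0, -307.8, 149.8]
eef_rot: [3.142, -0.0, 0.001]
wrist_force: [0.4, 0.0, -0.7]
finger_gap: 35.2
```

```bash
cat > sp.py <<'E'
from h import *
import sys
np.set_printoptions(precision=2,suppress=True)
r,off=float(sys.argv[1]),float(sys.argv[2])
s=manip.read_state();c=shot('wrist');P=cloud(c);t=s['eef_pos'];print(t,s['finger_gap'],s['wrist_force'])
save(c,'sp%d'%(2*r))
print('ring',heldring(c,P,t,off,r))
m=(np.hypot(P[...,0]-568,P[...,1]+308)<40)&(P[...,2]>9)&(P[...,2]<14.5)
print('foot',hullfit(c,m,12,32,lambda q:(q[:,0]>575)&(np.hypot(q[:,0]-567.5,q[:,1]+308.3)>28)))
E
python3 sp.py 18 22.2
```

```text
[ 568.04 -307.79  149.79] 35.1746136335699 [ 0.43  0.01 -0.68]
ring (array([ 568.44, -308.05,   17.37]), np.float64(0.265071694827722), 192)
foot (array([ 567.95, -308.76,   30.97]), np.float64(0.3432357240635501), 89)
```

Call:
{"name": "send_rows", "arguments": {
  "plan": [
    {"travel": [-0.3,0.3,20],"delta_rot": [0,0,0],"fingers": 1},
    {"travel": [0,0,20],"delta_rot": [0,0,0],"fingers": 1},
    {"travel": [0,0,6],"delta_rot": [0,0,0],"fingers": 1},
    {"travel": [0,0,6],"delta_rot": [0,0,0],"fingers": 1},
    {"travel": [0,0,4],"delta_rot": [0,0,0],"fingers": 1},
    {"travel": [0,0,0],"delta_rot": [0,0,0],"fingers": 1},
    {"travel": [0,0,0],"delta_rot": [0,0,0],"fingers": 1}
  ]
}}

```text
clock: 36.67
eef_pos: [567.7, -308.9, 94.0]
eef_rot: [3.141, -0.001, -0.0]
wrist_force: [0.5, -0.3, -0.8]
finger_gap: 35.5
```

Call:
{"name": "send_rows", "arguments": {
  "plan": [
    {"travel": [0,0,12],"delta_rot": [0,0,0],"fingers": 1},
    {"travel": [0,0,15],"delta_rot": [0,0,0],"fingers": 1},
    {"travel": [0,0,12],"delta_rot": [0,0,0],"fingers": 1},
    {"travel": [0,0,6],"delta_rot": [0,0,0],"fingers": 1},
    {"travel": [0,0,2],"delta_rot": [0,0,0],"fingers": 1},
    {"travel": [0,0,0],"delta_rot": [0,0,0],"fingers": 1}
  ]
}}

```text
clock: 37.42
eef_pos: [567.6, -308.9, 46.8]
eef_rot: [3.141, -0.0, -0.0]
wrist_force: [0.0, 0.4, -0.7]
finger_gap: 35.5
```

Call:
{"name": "send_rows", "arguments": {
  "plan": [
    {"travel": [0,0,0.6],"delta_rot": [0,0,0],"fingers": 1},
    {"travel": [0,0,0],"delta_rot": [0,0,0],"fingers": 0.2},
    {"travel": [0,0,0],"delta_rot": [0,0,0],"fingers": -0.2},
    {"travel": [0,0,0],"delta_rot": [0,0,0],"fingers": -0.2},
    {"travel": [0,0,-15],"delta_rot": [0,0,0],"fingers": -0.2},
    {"travel": [0,0,-40],"delta_rot": [0,0,0],"fingers": -0.2},
    {"travel": [0,0,-40],"delta_rot": [0,0,0],"fingers": -0.2},
    {"travel": [0,0,-30],"delta_rot": [0,0,0],"fingers": -0.2},
    {"travel": [-20,-38,0],"delta_rot": [0,0,0],"fingers": -0.2},
    {"travel": [-22,-41,0],"delta_rot": [0,0,0],"fingers": -0.2},
    {"travel": [-22,-41,0],"delta_rot": [0,0,0],"fingers": -0.2},
    {"travel": [-22,-41,0],"delta_rot": [0,0,0],"fingers": -0.2},
    {"travel": [-22,-41,0],"delta_rot": [0,0,0],"fingers": -0.2},
    {"travel": [-14,-28,0],"delta_rot": [0,0,0],"fingers": -0.2},
    {"travel": [0,0,0],"delta_rot": [0,0,0],"fingers": -0.2},
    {"travel": [0,0,0],"delta_rot": [0,0,0],"fingers": -0.2}
  ]
}}

```text
clock: 39.42
eef_pos: [446.0, -79.3, 171.8]
eef_rot: [3.141, -0.001, 0.0]
wrist_force: [-0.5, 0.1, -0.1]
finger_gap: 56.4
```

```bash
python3 - <<'E'
from h import *
np.set_printoptions(precision=2,suppress=True)
s=manip.read_state();print(s['eef_pos'],s['wrist_force'],s['finger_gap'])
c=shot('wrist'); save(c,'w9'); P=cloud(c)
print([(round(d['confidence'],2),np.round(tow(c,d['at']))) for d in tip_of('ring48','wrist')])
print('30',ringfit(c,P,(445.5,-78.5))); print('24',ringfit(c,P,(453,-203.4)))
E
```

```text
[446.04 -79.26 171.81] [-0.49  0.06 -0.11] 56.41576089341311
[(0.72, array([ 452., -204.,   11.])), (0.64, array([ 566., -309.,   30.])), (0.59, array([443., -79.,   4.]))]
30 (446.04547119140625, -77.53180694580078, np.float64(30.098405270266493), np.float64(29.364394021534782), np.float64(11.276458205081894), array([446.15, -77.51], dtype=float32))
24 (453.07659912109375, -202.01095581054688, np.float64(25.278974096636894), np.float64(25.18235254992562), np.float64(11.014522569111534), array([ 453.27, -202.45], dtype=float32))
```

View pics/w9.png

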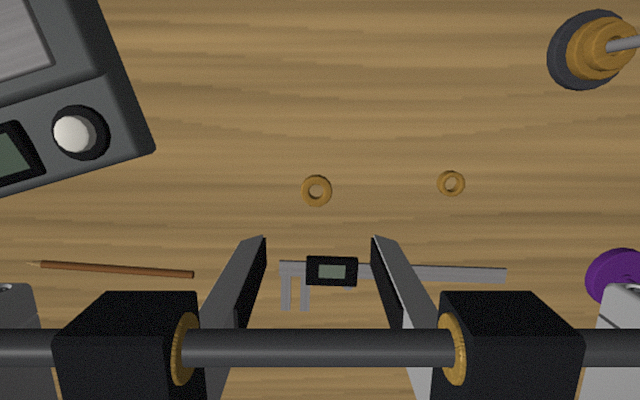

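Call:
{"name": "send_rows", "arguments": {
  "plan": [
    {"travel": [0,-1,40],"delta_rot": [0,0,0],"fingers": -0.2},
    {"travel": [0,0,45],"delta_rot": [0,0,0],"fingers": -0.2},
    {"travel": [0,0,40],"delta_rot": [0,0,0],"fingers": -0.2},
    {"travel": [0,0,19],"delta_rot": [0,0,0],"fingers": -0.2},
    {"travel": [0,0,6.3],"delta_rot": [0,0,0],"fingers": -0.2},
    {"travel": [0,0,0],"delta_rot": [0,0,0],"fingers": -0.2},
    {"travel": [0,0,0],"delta_rot": [0,0,0],"fingers": 1},
    {"travel": [0,0,0],"delta_rot": [0,0,0],"fingers": 1},
    {"travel": [0,0,0],"delta_rot": [0,0,0],"fingers": 1},
    {"travel": [0,0,0],"delta_rot": [0,0,0],"fingers": 1}
  ]
}}

```text
clock: 40.78
eef_pos: [445.7, -77.8, 21.1]
eef_rot: [3.141, -0.001, 0.0]
wrist_force: [-1.2, -0.3, 4.7]
finger_gap: 28.6
```

Call:
{"name": "send_rows", "arguments": {
  "plan": [
    {"travel": [0,0,-30],"delta_rot": [0,0,0],"fingers": 1},
    {"travel": [0,0,-50],"delta_rot": [0,0,0],"fingers": 1},
    {"travel": [0,0,-50],"delta_rot": [0,0,0],"fingers": 1},
    {"travel": [21,-36,0],"delta_rot": [0,0,0],"fingers": 1},
    {"travel": [22,-37,0],"delta_rot": [0,0,0],"fingers": 1},
    {"travel": [22,-37,0],"delta_rot": [0,0,0],"fingers": 1},
    {"travel": [22,-37,0],"delta_rot": [0,0,0],"fingers": 1},
    {"travel": [22,-37,0],"delta_rot": [0,0,0],"fingers": 1},
    {"travel": [22,-37,0],"delta_rot": [0,0,0],"fingers": 1},
    {"travel": [20,-34.8,0],"delta_rot": [0,0,0],"fingers": 1},
    {"travel": [0,0,20],"delta_rot": [0,0,0],"fingers": 1},
    {"travel": [0,0,25],"delta_rot": [0,0,0],"fingers": 1},
    {"travel": [0,0,9],"delta_rot": [0,0,0],"fingers": 1},
    {"travel": [0,0,1.5],"delta_rot": [0,0,0],"fingers": 1},
    {"travel": [0,0,0],"delta_rot": [0,0,0],"fingers": 1},
    {"travel": [0,0,0],"delta_rot": [0,0,0],"fingers": 1}
  ]
}}

```text
clock: 42.78
eef_pos: [596.8, 178.0, 96.1]
eef_rot: [-3.141, -0.001, -0.0]
wrist_force: [0.7, 0.0, 0.1]
finger_gap: 29.0
```

```bash
python3 - <<'E'
from h import *
np.set_printoptions(precision=2,suppress=True)
s=manip.read_state();c=shot('wrist'); P=cloud(c);t=s['eef_pos'];print(t,s['wrist_force'],s['finger_gap'])
save(c,'w10')
print('ring',heldring(c,P,t,21.5,15)); 
E
```

```text
[596.84 178.05  96.14] [0.68 0.04 0.15] 28.98709675525758
ring (array([597.35, 177.78,  14.44]), np.float64(0.24616393859852687), 156)
```

Call:
{"name": "send_rows", "arguments": {
  "plan": [
    {"travel": [0,0,1.4],"delta_rot": [0,0,0],"fingers": 1},
    {"travel": [0,0,0.9],"delta_rot": [0,0,0],"fingers": 1},
    {"travel": [0,0,0],"delta_rot": [0,0,0],"fingers": 1},
    {"travel": [0,0,0],"delta_rot": [0,0,0],"fingers": 1}
  ]
}}

```text
clock: 43.32
eef_pos: [596.5, 178.0, 93.0]
eef_rot: [3.142, -0.0, 0.0]
wrist_force: [-1.3, -0.2, 0.0]
finger_gap: 29.0
```

Call:
{"name": "send_rows", "arguments": {
  "plan": [
    {"travel": [0,0,0],"delta_rot": [0,0,0],"fingers": 0.3},
    {"travel": [0,0,0],"delta_rot": [0,0,0],"fingers": -0.1},
    {"travel": [0,0,0],"delta_rot": [0,0,0],"fingers": -0.1},
    {"travel": [0,0,-15],"delta_rot": [0,0,0],"fingers": -0.1},
    {"travel": [0,0,-25],"delta_rot": [0,0,0],"fingers": -0.1},
    {"travel": [-32,23.4,0],"delta_rot": [0,0,0],"fingers": 1},
    {"travel": [-32,23.4,0],"delta_rot": [0,0,0],"fingers": 1},
    {"travel": [-31,23.2,0],"delta_rot": [0,0,0],"fingers": 1},
    {"travel": [0,0,0],"delta_rot": [0,0,0],"fingers": 1},
    {"travel": [0,0,30],"delta_rot": [0,0,0],"fingers": 1},
    {"travel": [0,0,20],"delta_rot": [0,0,0],"fingers": 1},
    {"travel": [0,0,5],"delta_rot": [0,0,0],"fingers": 1},
    {"travel": [0,0,2],"delta_rot": [0,0,0],"fingers": 1},
    {"travel": [0,0,1.5],"delta_rot": [0,0,0],"fingers": 1},
    {"travel": [0,0,1],"delta_rot": [0,0,0],"fingers": 1},
    {"travel": [0,0,0.4],"delta_rot": [0,0,0],"fingers": 1},
    {"travel": [0,0,0],"delta_rot": [0,0,0],"fingers": 1},
    {"travel": [0,0,0],"delta_rot": [0,0,0],"fingers": 1}
  ]
}}

```text
clock: 45.58
eef_pos: [502.0, 108.3, 74.1]
eef_rot: [-3.141, -0.002, 0.0]
wrist_force: [-4.2, 1.8, 11.4]
finger_gap: 0.3
```

```bash
python3 - <<'E'
from h import *
np.set_printoptions(precision=2,suppress=True)
for i in range(2):
    s=manip.read_state();print(s['eef_pos'],s['wrist_force']); c=shot('wrist');P=cloud(c)
print(ringfit(c,P,(597,178),84))
E
```

```text
[502.04 108.28  74.14] [-4.18  1.82 11.44]
[502.03 108.25  74.14] [-3.72  1.95 10.99]
(595.2708129882812, 176.3620147705078, np.float64(30.64212545327288), np.float64(35.11695555628661), np.float64(83.15207504402974), array([595.86, 176.58], dtype=float32))
```

Call:
{"name": "send_rows", "arguments": {
  "plan": [
    {"travel": [0,0,-20],"delta_rot": [0,0,0],"fingers": 1},
    {"travel": [0,0,-40],"delta_rot": [0,0,0],"fingers": 1},
    {"travel": [31.6,-23.3,0],"delta_rot": [0,0,0],"fingers": -0.3},
    {"travel": [31.6,-23.3,0],"delta_rot": [0,0,0],"fingers": -0.3},
    {"travel": [31.6,-23.3,0],"delta_rot": [0,0,0],"fingers": -0.3},
    {"travel": [0,0,0],"delta_rot": [0,0,0],"fingers": -0.3},
    {"travel": [0,0,0],"delta_rot": [0,0,0],"fingers": -0.3}
  ]
}}

```text
clock: 46.55
eef_pos: [595.9, 177.6, 132.8]
eef_rot: [3.141, 0.0, 0.0]
wrist_force: [0.2, 0.5, -0.6]
finger_gap: 47.0
```

```bash
python3 - <<'E'
from h import *
s=manip.read_state();print(s['eef_pos'],s['wrist_force'],s['finger_gap'])
c=shot('wrist'); P=cloud(c); print(ringfit(c,P,(597,178),84)); 
E
```

```text
[595.88707349 177.55477111 132.80278676] [ 0.23011607  0.46039687 -0.60446289] 47.017039143602545
(597.1959228515625, 177.49331665039062, np.float64(30.43544744430734), np.float64(29.067862329113957), np.float64(83.15442549465592), array([597.3287 , 177.79274], dtype=float32))
```

Call:
{"name": "send_rows", "arguments": {
  "plan": [
    {"travel": [0.2,0,0],"delta_rot": [0,0,0],"fingers": -0.3},
    {"travel": [0,0,20],"delta_rot": [0,0,0],"fingers": -0.3},
    {"travel": [0,0,14],"delta_rot": [0,0,0],"fingers": -0.3},
    {"travel": [0,0,5.5],"delta_rot": [0,0,0],"fingers": -0.3},
    {"travel": [0,0,0],"delta_rot": [0,0,0],"fingers": -0.3},
    {"travel": [0,0,0],"delta_rot": [0,0,0],"fingers": 1},
    {"travel": [0,0,0],"delta_rot": [0,0,0],"fingers": 1},
    {"travel": [0,0,0],"delta_rot": [0,0,0],"fingers": 1},
    {"travel": [0,0,0],"delta_rot": [0,0,0],"fingers": 1}
  ]
}}

```text
clock: 47.72
eef_pos: [596.6, 178.0, 93.7]
eef_rot: [-3.142, -0.0, 0.0]
wrist_force: [0.8, -0.2, 0.1]
finger_gap: 28.5
```

Call:
{"name": "send_rows", "arguments": {
  "plan": [
    {"travel": [0,0,-16],"delta_rot": [0,0,0],"fingers": 1},
    {"travel": [0,0,-40],"delta_rot": [0,0,0],"fingers": 1},
    {"travel": [-2.5,35,0],"delta_rot": [0,0,0],"fingers": 1},
    {"travel": [-2.5,40,0],"delta_rot": [0,0,0],"fingers": 1},
    {"travel": [-2.5,45,0],"delta_rot": [0,0,0],"fingers": 1},
    {"travel": [-2.5,45,0],"delta_rot": [0,0,0],"fingers": 1},
    {"travel": [-2.5,45,0],"delta_rot": [0,0,0],"fingers": 1},
    {"travel": [-2.5,45,0],"delta_rot": [0,0,0],"fingers": 1},
    {"travel": [-2.5,45,0],"delta_rot": [0,0,0],"fingers": 1},
    {"travel": [-2.5,45,0],"delta_rot": [0,0,0],"fingers": 1},
    {"travel": [-2.5,45,0],"delta_rot": [0,0,0],"fingers": 1},
    {"travel": [-2.5,40,0],"delta_rot": [0,0,0],"fingers": 1},
    {"travel": [-2.5,35,0],"delta_rot": [0,0,0],"fingers": 1},
    {"travel": [-1.4,21.7,0],"delta_rot": [0,0,0],"fingers": 1},
    {"travel": [0,0,0],"delta_rot": [0,0,0],"fingers": 1},
    {"travel": [0,0,0],"delta_rot": [0,0,0],"fingers": 1},
    {"travel": [0,0,0],"delta_rot": [0,0,0],"fingers": 1},
    {"travel": [0,0,0],"delta_rot": [0,0,0],"fingers": 1}
  ]
}}

```text
clock: 49.98
eef_pos: [567.9, -308.0, 149.7]
eef_rot: [3.142, -0.0, 0.001]
wrist_force: [0.2, -1.2, 0.2]
finger_gap: 28.6
```

```bash
python3 sp.py 15 22.2
```

```text
[ 567.87 -308.05  149.7 ] 28.635904114028097 [ 0.19 -1.18  0.24]
ring (array([ 568.28, -308.31,   14.46]), np.float64(0.22501405805108426), 156)
foot (array([ 567.86, -308.81,   31.09]), np.float64(0.2540199990729233), 86)
```

Call:
{"name": "send_rows", "arguments": {
  "plan": [
    {"travel": [-0.3,0.2,20],"delta_rot": [0,0,0],"fingers": 1},
    {"travel": [0,0,20],"delta_rot": [0,0,0],"fingers": 1},
    {"travel": [0,0,6],"delta_rot": [0,0,0],"fingers": 1},
    {"travel": [0,0,6],"delta_rot": [0,0,0],"fingers": 1},
    {"travel": [0,0,4],"delta_rot": [0,0,0],"fingers": 1},
    {"travel": [0,0,0],"delta_rot": [0,0,0],"fingers": 1},
    {"travel": [0,0,0],"delta_rot": [0,0,0],"fingers": 1}
  ]
}}

```text
clock: 50.9
eef_pos: [567.5, -309.1, 93.9]
eef_rot: [3.141, -0.0, 0.0]
wrist_force: [-0.4, 0.1, -1.0]
finger_gap: 28.9
```

Call:
{"name": "send_rows", "arguments": {
  "plan": [
    {"travel": [0,0,12],"delta_rot": [0,0,0],"fingers": 1},
    {"travel": [0,0,14],"delta_rot": [0,0,0],"fingers": 1},
    {"travel": [0,0,7],"delta_rot": [0,0,0],"fingers": 1},
    {"travel": [0,0,2],"delta_rot": [0,0,0],"fingers": 1},
    {"travel": [0,0,0],"delta_rot": [0,0,0],"fingers": 1},
    {"travel": [0,0,0],"delta_rot": [0,0,0],"fingers": 1}
  ]
}}

```text
clock: 51.65
eef_pos: [567.5, -309.1, 58.9]
eef_rot: [3.141, -0.0, 0.0]
wrist_force: [-0.1, 0.8, -0.3]
finger_gap: 28.5
```

Call:
{"name": "send_rows", "arguments": {
  "plan": [
    {"travel": [0,0,0.5],"delta_rot": [0,0,0],"fingers": 1},
    {"travel": [0,0,0],"delta_rot": [0,0,0],"fingers": 0.3},
    {"travel": [0,0,0],"delta_rot": [0,0,0],"fingers": -0.1},
    {"travel": [0,0,0],"delta_rot": [0,0,0],"fingers": -0.1},
    {"travel": [0,0,-15],"delta_rot": [0,0,0],"fingers": -0.1},
    {"travel": [0,0,-40],"delta_rot": [0,0,0],"fingers": -0.1},
    {"travel": [0,0,-40],"delta_rot": [0,0,0],"fingers": -0.1},
    {"travel": [0,0,-18],"delta_rot": [0,0,0],"fingers": -0.1},
    {"travel": [-37,-35,0],"delta_rot": [0,0,0],"fingers": -0.1},
    {"travel": [-40,-36,0],"delta_rot": [0,0,0],"fingers": -0.1},
    {"travel": [-37.5,-35,0],"delta_rot": [0,0,0],"fingers": -0.1},
    {"travel": [0,0,0],"delta_rot": [0,0,0],"fingers": -0.1},
    {"travel": [0,0,0],"delta_rot": [0,0,0],"fingers": -0.1},
    {"travel": [0,0,0],"delta_rot": [0,0,0],"fingers": -0.1}
  ]
}}

```text
clock: 53.4
eef_pos: [453.4, -203.5, 170.9]
eef_rot: [-3.142, 0.0, -0.0]
wrist_force: [0.0, -0.0, -0.3]
finger_gap: 51.4
```

```bash
python3 - <<'E'
from h import *
np.set_printoptions(precision=2,suppress=True)
s=manip.read_state();print(s['eef_pos'],s['wrist_force'],s['finger_gap'])
c=shot('wrist'); save(c,'w11'); P=cloud(c)
print([(round(d['confidence'],2),np.round(tow(c,d['at']))) for d in tip_of('ring48','wrist')])
print('24',ringfit(c,P,(453,-203.4)))
E
```

```text
[ 453.37 -203.55  170.88] [ 0.01 -0.04 -0.32] 51.37925222061903
[(0.89, array([ 452., -209.,   11.])), (0.71, array([ 562., -314.,   39.]))]
24 (453.0356140136719, -203.5936737060547, np.float64(24.073668289399546), np.float64(23.78465745068625), np.float64(11.114228164806235), array([ 453.1, -203.4], dtype=float32))
```

View pics/w11.png

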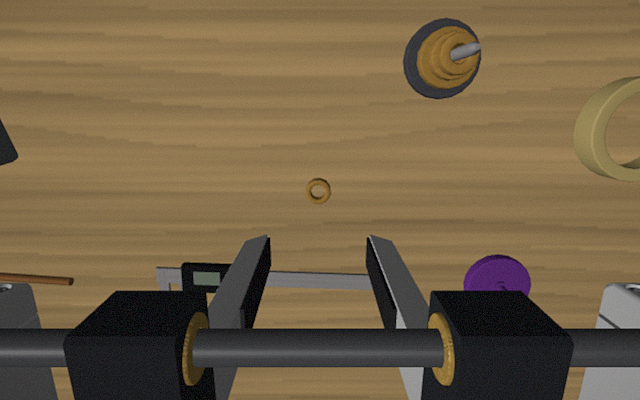

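The picture shows three rings stacked on the dark spindle at (442,58). The last ring, 24 mm, is at (318,190). I'll grasp it now.

Call:
{"name": "send_rows", "arguments": {
  "plan": [
    {"travel": [-0.3,0,40],"delta_rot": [0,0,0],"fingers": -0.1},
    {"travel": [0,0,45],"delta_rot": [0,0,0],"fingers": -0.1},
    {"travel": [0,0,40],"delta_rot": [0,0,0],"fingers": -0.1},
    {"travel": [0,0,19],"delta_rot": [0,0,0],"fingers": -0.1},
    {"travel": [0,0,5.7],"delta_rot": [0,0,0],"fingers": -0.1},
    {"travel": [0,0,0],"delta_rot": [0,0,0],"fingers": -0.1},
    {"travel": [0,0,0],"delta_rot": [0,0,0],"fingers": 1},
    {"travel": [0,0,0],"delta_rot": [0,0,0],"fingers": 1},
    {"travel": [0,0,0],"delta_rot": [0,0,0],"fingers": 1},
    {"travel": [0,0,0],"delta_rot": [0,0,0],"fingers": 1}
  ]
}}

```text
clock: 54.75
eef_pos: [452.7, -203.1, 21.7]
eef_rot: [3.141, -0.0, 0.0]
wrist_force: [-1.1, 0.3, 2.6]
finger_gap: 22.8
```

Call:
{"name": "send_rows", "arguments": {
  "plan": [
    {"travel": [0,0,-30],"delta_rot": [0,0,0],"fingers": 1},
    {"travel": [0,0,-50],"delta_rot": [0,0,0],"fingers": 1},
    {"travel": [0,0,-50],"delta_rot": [0,0,0],"fingers": 1},
    {"travel": [14,-38,0],"delta_rot": [0,0,0],"fingers": 1},
    {"travel": [14.5,-38,0],"delta_rot": [0,0,0],"fingers": 1},
    {"travel": [14.5,-38,0],"delta_rot": [0,0,0],"fingers": 1},
    {"travel": [14.5,-38,0],"delta_rot": [0,0,0],"fingers": 1},
    {"travel": [14.5,-38,0],"delta_rot": [0,0,0],"fingers": 1},
    {"travel": [14.5,-38,0],"delta_rot": [0,0,0],"fingers": 1},
    {"travel": [14.5,-38,0],"delta_rot": [0,0,0],"fingers": 1},
    {"travel": [14.5,-38,0],"delta_rot": [0,0,0],"fingers": 1},
    {"travel": [14.5,-38,0],"delta_rot": [0,0,0],"fingers": 1},
    {"travel": [14.2,-39.2,0],"delta_rot": [0,0,0],"fingers": 1},
    {"travel": [0,0,20],"delta_rot": [0,0,0],"fingers": 1},
    {"travel": [0,0,25],"delta_rot": [0,0,0],"fingers": 1},
    {"travel": [0,0,9],"delta_rot": [0,0,0],"fingers": 1},
    {"travel": [0,0,1.5],"delta_rot": [0,0,0],"fingers": 1},
    {"travel": [0,0,0],"delta_rot": [0,0,0],"fingers": 1},
    {"travel": [0,0,0],"delta_rot": [0,0,0],"fingers": 1}
  ]
}}

```text
clock: 57.12
eef_pos: [597.0, 178.2, 96.7]
eef_rot: [-3.141, -0.001, -0.0]
wrist_force: [-0.4, 0.6, -0.2]
finger_gap: 22.7
```

```bash
python3 - <<'E'
from h import *
np.set_printoptions(precision=2,suppress=True)
s=manip.read_state();c=shot('wrist'); P=cloud(c);t=s['eef_pos'];print(t,s['wrist_force'],s['finger_gap'])
save(c,'w12')
print('ring',heldring(c,P,t,21.5,12)); 
E
```

```text
[597.04 178.25  96.7 ] [-0.41  0.62 -0.19] 22.71755283304222
ring (array([597.61, 177.95,  11.38]), np.float64(0.2557300771951167), 129)
```

Call:
{"name": "send_rows", "arguments": {
  "plan": [
    {"travel": [0,0,1.6],"delta_rot": [0,0,0],"fingers": 1},
    {"travel": [0,0,1],"delta_rot": [0,0,0],"fingers": 1},
    {"travel": [0,0,0],"delta_rot": [0,0,0],"fingers": 1},
    {"travel": [0,0,0],"delta_rot": [0,0,0],"fingers": 1}
  ]
}}

```text
clock: 57.68
eef_pos: [596.7, 178.2, 93.3]
eef_rot: [-3.142, -0.0, 0.0]
wrist_force: [-0.0, -0.5, 1.4]
finger_gap: 22.5
```

Call:
{"name": "send_rows", "arguments": {
  "plan": [
    {"travel": [0,0,0],"delta_rot": [0,0,0],"fingers": 0.4},
    {"travel": [0,0,0],"delta_rot": [0,0,0],"fingers": 0},
    {"travel": [0,0,0],"delta_rot": [0,0,0],"fingers": 0},
    {"travel": [0,0,-15],"delta_rot": [0,0,0],"fingers": 0},
    {"travel": [0,0,-25],"delta_rot": [0,0,0],"fingers": 0},
    {"travel": [-32,23.4,0],"delta_rot": [0,0,0],"fingers": 1},
    {"travel": [-32,23.4,0],"delta_rot": [0,0,0],"fingers": 1},
    {"travel": [-31,23.2,0],"delta_rot": [0,0,0],"fingers": 1},
    {"travel": [0,0,0],"delta_rot": [0,0,0],"fingers": 1},
    {"travel": [0,0,30],"delta_rot": [0,0,0],"fingers": 1},
    {"travel": [0,0,20],"delta_rot": [0,0,0],"fingers": 1},
    {"travel": [0,0,5],"delta_rot": [0,0,0],"fingers": 1},
    {"travel": [0,0,2],"delta_rot": [0,0,0],"fingers": 1},
    {"travel": [0,0,1.5],"delta_rot": [0,0,0],"fingers": 1},
    {"travel": [0,0,1.2],"delta_rot": [0,0,0],"fingers": 1},
    {"travel": [0,0,0.5],"delta_rot": [0,0,0],"fingers": 1},
    {"travel": [0,0,0],"delta_rot": [0,0,0],"fingers": 1},
    {"travel": [0,0,0],"delta_rot": [0,0,0],"fingers": 1}
  ]
}}

```text
clock: 59.92
eef_pos: [502.3, 108.5, 74.1]
eef_rot: [-3.141, -0.002, 0.0]
wrist_force: [-3.3, 1.7, 11.6]
finger_gap: 0.4
```

```bash
python3 - <<'E'
from h import *
np.set_printoptions(precision=2,suppress=True)
for i in range(2):
    s=manip.read_state();print(s['eef_pos'],s['wrist_force']); c=shot('wrist');P=cloud(c)
print(ringfit(c,P,(597,178),84))
E
```

```text
[502.26 108.45  74.15] [-3.33  1.75 11.63]
[502.26 108.46  74.16] [-3.14  1.73 11.09]
(595.737548828125, 176.6526336669922, np.float64(24.628905534605398), np.float64(28.13672473939319), np.float64(83.1599026211052), array([595.93, 176.9 ], dtype=float32))
```

Call:
{"name": "send_rows", "arguments": {
  "plan": [
    {"travel": [0,0,-20],"delta_rot": [0,0,0],"fingers": 1},
    {"travel": [0,0,-40],"delta_rot": [0,0,0],"fingers": 1},
    {"travel": [31.6,-23.3,0],"delta_rot": [0,0,0],"fingers": -0.1},
    {"travel": [31.6,-23.3,0],"delta_rot": [0,0,0],"fingers": -0.1},
    {"travel": [31.6,-23.3,0],"delta_rot": [0,0,0],"fingers": -0.1},
    {"travel": [0,0,0],"delta_rot": [0,0,0],"fingers": -0.1},
    {"travel": [0,0,0],"delta_rot": [0,0,0],"fingers": -0.1}
  ]
}}

```text
clock: 60.9
eef_pos: [596.1, 177.8, 132.8]
eef_rot: [3.141, 0.001, -0.0]
wrist_force: [-0.5, -0.0, 0.3]
finger_gap: 47.0
```

```bash
python3 - <<'E'
from h import *
s=manip.read_state();print(s['eef_pos'],s['wrist_force'],s['finger_gap'])
c=shot('wrist'); P=cloud(c); print(ringfit(c,P,(597,178),84)); 
E
```

```text
[596.07444543 177.75716135 132.7682777 ] [-0.4779867  -0.03495749  0.26627854] 47.039983865375895
(597.132080078125, 177.8524169921875, np.float64(24.296468491576825), np.float64(23.683767616839095), np.float64(83.18935348877525), array([597.3198 , 177.98163], dtype=float32))
```

Call:
{"name": "send_rows", "arguments": {
  "plan": [
    {"travel": [0,0,0],"delta_rot": [0,0,0],"fingers": -0.1},
    {"travel": [0,0,20],"delta_rot": [0,0,0],"fingers": -0.1},
    {"travel": [0,0,14],"delta_rot": [0,0,0],"fingers": -0.1},
    {"travel": [0,0,5.5],"delta_rot": [0,0,0],"fingers": -0.1},
    {"travel": [0,0,0],"delta_rot": [0,0,0],"fingers": -0.1},
    {"travel": [0,0,0],"delta_rot": [0,0,0],"fingers": 1},
    {"travel": [0,0,0],"delta_rot": [0,0,0],"fingers": 1},
    {"travel": [0,0,0],"delta_rot": [0,0,0],"fingers": 1},
    {"travel": [0,0,0],"delta_rot": [0,0,0],"fingers": 1}
  ]
}}

```text
clock: 62.08
eef_pos: [596.6, 178.2, 93.7]
eef_rot: [-3.142, -0.0, 0.0]
wrist_force: [0.4, 0.8, 1.2]
finger_gap: 22.7
```

Call:
{"name": "send_rows", "arguments": {
  "plan": [
    {"travel": [0,0,-16],"delta_rot": [0,0,0],"fingers": 1},
    {"travel": [0,0,-40],"delta_rot": [0,0,0],"fingers": 1},
    {"travel": [-2.5,35,0],"delta_rot": [0,0,0],"fingers": 1},
    {"travel": [-2.5,40,0],"delta_rot": [0,0,0],"fingers": 1},
    {"travel": [-2.5,45,0],"delta_rot": [0,0,0],"fingers": 1},
    {"travel": [-2.5,45,0],"delta_rot": [0,0,0],"fingers": 1},
    {"travel": [-2.5,45,0],"delta_rot": [0,0,0],"fingers": 1},
    {"travel": [-2.5,45,0],"delta_rot": [0,0,0],"fingers": 1},
    {"travel": [-2.5,45,0],"delta_rot": [0,0,0],"fingers": 1},
    {"travel": [-2.5,45,0],"delta_rot": [0,0,0],"fingers": 1},
    {"travel": [-2.5,45,0],"delta_rot": [0,0,0],"fingers": 1},
    {"travel": [-2.5,40,0],"delta_rot": [0,0,0],"fingers": 1},
    {"travel": [-2.5,35,0],"delta_rot": [0,0,0],"fingers": 1},
    {"travel": [-1.4,21.9,0],"delta_rot": [0,0,0],"fingers": 1},
    {"travel": [0,0,0],"delta_rot": [0,0,0],"fingers": 1},
    {"travel": [0,0,0],"delta_rot": [0,0,0],"fingers": 1},
    {"travel": [0,0,0],"delta_rot": [0,0,0],"fingers": 1},
    {"travel": [0,0,0],"delta_rot": [0,0,0],"fingers": 1}
  ]
}}

```text
clock: 64.32
eef_pos: [567.9, -308.1, 149.7]
eef_rot: [3.142, -0.0, 0.001]
wrist_force: [0.6, 0.2, -0.3]
finger_gap: 22.7
```

```bash
python3 sp.py 12 22.2
```

```text
[ 567.86 -308.08  149.7 ] 22.699407270751713 [ 0.6   0.21 -0.29]
ring (array([ 568.4 , -308.39,   11.53]), np.float64(0.23920248001072417), 126)
foot (array([ 567.82, -308.9 ,   31.04]), np.float64(0.2822226801683022), 87)
```

Call:
{"name": "send_rows", "arguments": {
  "plan": [
    {"travel": [-0.4,0.2,20],"delta_rot": [0,0,0],"fingers": 1},
    {"travel": [0,0,20],"delta_rot": [0,0,0],"fingers": 1},
    {"travel": [0,0,6],"delta_rot": [0,0,0],"fingers": 1},
    {"travel": [0,0,6],"delta_rot": [0,0,0],"fingers": 1},
    {"travel": [0,0,4],"delta_rot": [0,0,0],"fingers": 1},
    {"travel": [0,0,0],"delta_rot": [0,0,0],"fingers": 1},
    {"travel": [0,0,0],"delta_rot": [0,0,0],"fingers": 1}
  ]
}}

```text
clock: 65.25
eef_pos: [567.4, -309.1, 93.9]
eef_rot: [3.141, -0.0, -0.0]
wrist_force: [-0.7, -0.2, -0.4]
finger_gap: 22.9
```

Call:
{"name": "send_rows", "arguments": {
  "plan": [
    {"travel": [0,0,10],"delta_rot": [0,0,0],"fingers": 1},
    {"travel": [0,0,10],"delta_rot": [0,0,0],"fingers": 1},
    {"travel": [0,0,3],"delta_rot": [0,0,0],"fingers": 1},
    {"travel": [0,0,0],"delta_rot": [0,0,0],"fingers": 1},
    {"travel": [0,0,0],"delta_rot": [0,0,0],"fingers": 1}
  ]
}}

```text
clock: 65.88
eef_pos: [567.2, -309.0, 70.4]
eef_rot: [-3.142, 0.0, 0.0]
wrist_force: [0.8, -0.2, -1.0]
finger_gap: 22.8
```

Release, rise, and step back to look.

Call:
{"name": "send_rows", "arguments": {
  "plan": [
    {"travel": [0,0,0],"delta_rot": [0,0,0],"fingers": 0.4},
    {"travel": [0,0,0],"delta_rot": [0,0,0],"fingers": 0},
    {"travel": [0,0,0],"delta_rot": [0,0,0],"fingers": 0},
    {"travel": [0,0,-15],"delta_rot": [0,0,0],"fingers": 0},
    {"travel": [0,0,-40],"delta_rot": [0,0,0],"fingers": 0},
    {"travel": [0,0,-40],"delta_rot": [0,0,0],"fingers": 0},
    {"travel": [-40,0,-20],"delta_rot": [0,0,0],"fingers": 0},
    {"travel": [-40,0,0],"delta_rot": [0,0,0],"fingers": 0},
    {"travel": [-20,0,0],"delta_rot": [0,0,0],"fingers": 0},
    {"travel": [0,0,0],"delta_rot": [0,0,0],"fingers": 0},
    {"travel": [0,0,0],"delta_rot": [0,0,0],"fingers": 0}
  ]
}}

```text
clock: 67.25
eef_pos: [467.9, -309.1, 186.2]
eef_rot: [3.141, -0.001, 0.0]
wrist_force: [0.0, -0.1, 0.3]
finger_gap: 46.9
```

```bash
python3 - <<'E'
from h import *
np.set_printoptions(precision=2,suppress=True)
print(manip.read_state()['eef_pos'])
c=shot('wrist');P=cloud(c)
for zt,r in ((24,24),(36,18),(48,15),(60,12)): print(zt,ringfit(c,P,(567.8,-308.5),zt,r+4))
s=shot('scene'); w=c['color']; u,v=map(int,pix(s,(567,-308,30)))
a=cv2.resize(w[:240,200:520],(640,480)); b=cv2.resize(s['color'][v-50:v+50,u-60:u+60],(640,533))[:480]
cv2.imwrite('pics/end.png',cv2.resize(np.hstack([a,b])[...,::-1],(800,300)))
E
```

```text
[ 467.94 -309.07  186.2 ]
24 (566.7078857421875, -309.3943176269531, np.float64(47.81297577975735), np.float64(35.30374793975434), np.float64(23.255631101133304), array([ 565.61, -310.37], dtype=float32))
36 (567.02392578125, -308.7244567871094, np.float64(35.73371710107753), np.float64(24.010041156701092), np.float64(35.16930538217753), array([ 565.38, -308.58], dtype=float32))
48 (566.723876953125, -308.85284423828125, np.float64(29.866251367702464), np.float64(22.858676817336487), np.float64(47.16258231073857), array([ 565.25, -308.78], dtype=float32))
60 (566.6602172851562, -308.91888427734375, np.float64(24.047319662828983), np.float64(25.25491498619975), np.float64(59.25556620886914), array([ 566.79, -308.98], dtype=float32))
```

View pics/end.png

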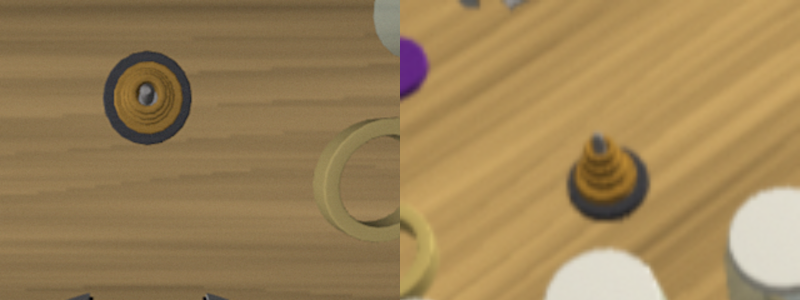

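The stack is a clean cone of four rings on the dark spindle, seen at (147,96) in the left half and (605,175) in the right half. I'm handing in.

```bash
python3 -c "
from cell import manip
print(manip.sign_off())"
```

```text
the job is handed in; nothing more can be done
None
```

The job is handed in at about 67 s of the 210 s allowed. Four rings were present (48, 36, 30 and 24 mm). The 42 mm ring was not there this time.

**What I did:** I pressed the zero key with the pan empty. Then I took the rings from largest to smallest: set each one alone on the pan, let go, pressed the record key and moved the ring to the dark spindle. I left the purple look-alike alone.

**Last checks:**
- **Keys:** every press bottomed out, with 11–14 N on the wrist. I lifted clear of both keys afterwards but did not look at the end to confirm they were up.
- **Stack:** the ring tops measure about 23, 35, 47 and 59 mm above the bench, largest at the bottom. All centres are within about 2 mm of the rod's axis and look flat in the last picture.
- **Pan:** wrist readings while setting rings down stayed under about 2 N.

**Small disagreements:** camera heights read about 0.6–0.8 mm low against the stated sizes, and measured arm positions in y shifted by about 1 mm after moves. Neither mattered, given the 2.5 mm clearance around the rod.

I saw no knocked ring and no slackened grip. I did not re-measure the bystander objects at the end, but no unexpected contact showed up in the force readings.

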